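Make up a grinding-wheel pack under a lock bar

TASK

Make up the grinding-wheel pack in its carrier: lift the lock bar straight up out of its two U brackets and park it across both posts of the bar rest. Then put on the spindle first the spacer bush, then every grinding wheel that is on the bench, in any order, and last the flanged cap with its hub upward; finally lay the bar back down in both brackets, sticking out about equally at both ends, so that nothing can come off. Leave everything else on the bench where it is.

Things in the scene. Friction and masses are not known exactly. Their poses are not given: they have to be found in the camera images.
- carrier: Fixed carrier: plate 80 (x) x 236 (y) x 12 mm; at its centre a spindle 12 mm in diameter, 70 mm tall above the plate (tip tapered over 5 mm); at y = +-100 mm two blue U brackets, 36 mm (x) x 12 mm (y). Their slots run along y, open at the top, 20 mm wide, 26 mm deep; floors 96 mm, prong tops 122 mm above the bench. Origin under the plate at bench height, z up. Place and yaw vary.
- spindle_foot (a point): Point on the spindle's axis at the top of the carrier's plate, 12 mm above the bench; the spindle's tip is 70 mm above it. Axes as the carrier's.
- bar_seat (a point): Point over the spindle, midway between the two U brackets, at the height of their slot floors (96 mm above the bench, 84 mm above the plate). The seated bar's centre is 9 mm above it. Axes as the carrier's.
- rest: Fixed bar rest: plate 70 (x) x 170 (y) x 10 mm; at y = +-70 mm two narrow grey posts, 36 mm (x) x 14 mm (y), each with a saddle open at the top: floor 70 mm above the bench, 26 mm wide between two lips 10 mm high. Origin under the centre of the plate, z up. Place and yaw vary.
- rest_seat (a point): Point midway between the two saddles at the height of their floors (70 mm above the bench); the parked bar's centre is 9 mm above it, the bar along the y axis. Axes as the rest's.
- bar: Loose steel lock bar, 14 mm wide (x), 260 mm long (y), 18 mm tall (z), 0.24 to 0.39 kg, plain. Origin at its centre. It starts in the carrier's U brackets, over the spindle, its underside 14 mm above the spindle's tip.
- bush: Loose steel spacer bush: a short thick tube, outside diameter 36 mm, 18 mm tall, bore 19 mm. Origin at its centre, z along the bore; starts standing on the bench.
- wheel1: Loose off-white grinding wheel: flat disc of outside diameter 52 mm, 10 mm thick, bore 19 mm, 45 g. Origin at its centre, z along the bore; starts lying flat on the bench. Two to four of the four wheels are present. All are alike.
- wheel2: Loose off-white grinding wheel: flat disc of outside diameter 52 mm, 10 mm thick, bore 19 mm, 45 g. Origin at its centre, z along the bore; starts lying flat on the bench. Two to four of the four wheels are present. All are alike.
- wheel3: Loose off-white grinding wheel: flat disc of outside diameter 52 mm, 10 mm thick, bore 19 mm, 45 g. Origin at its centre, z along the bore; starts lying flat on the bench. Two to four of the four wheels are present. All are alike.
- wheel4: Loose off-white grinding wheel: flat disc of outside diameter 52 mm, 10 mm thick, bore 19 mm, 45 g. Origin at its centre, z along the bore; starts lying flat on the bench. Two to four of the four wheels are present. All are alike.
- cap: Loose steel flanged cap with a 19 mm bore right through: flange of diameter 48 mm, 6 mm thick, with a hub of diameter 32 mm rising 14 mm above it (20 mm tall in all). Origin at the centre of the flange's underside, z up through the hub; starts hub upward on the bench.
- model_a: Bystander: dental plaster model, round base 66 mm across, 18 mm tall plus 10 mm teeth, among the loose parts. Origin under its centre.
- model_b: Bystander: another dental plaster model, 66 mm across, 22 mm tall plus teeth. Origin under its centre.
- jar_a: Bystander: white jar, 80 mm across, 85 mm tall. Origin under its centre.
- jar_b: Bystander: white jar, 64 mm across, 75 mm tall. Origin under its centre.
- marker: Bystander: marker pen 130 mm long, 14 mm thick, lying along its x between carrier and rest. Origin on its axis near its middle.
- brush: Bystander: brush 160 mm long lying along its x at the right of the bench. Origin under its middle.
Things that resemble listed ones, but are neither listed nor needed, are in the scene too. What is shaped like the wheel2 but orange or turquoise is not meant.

How it is judged:
On the way, in this order (a step that is already met when the one before it is completed fails the run):
1. the bar is parked across both posts of the rest and let go (angle between the y axis of bar and the y axis of rest, either way round below 0.12 rad and x of bar in the frame of rest_seat between -0.008 and 0.008 m and y of bar in the frame of rest_seat between -0.045 and 0.045 m and z of bar in the frame of rest_seat between 0.006 and 0.012 m and contact force between the fingers and bar below 0.3 N), for 0.3 s.
2. the bush is on the spindle, down on the plate (z of bush in the frame of spindle_foot between 0.006 and 0.012 m and horizontal distance between bush and spindle_foot below 0.006 m and angle between the z axis of bush and the z axis of carrier, either way round below 0.1 rad), for 0.2 s.
3. every wheel present lies flat on the spindle, above the bush (all of step 2 and z of wheel1 in the frame of spindle_foot between 0.02 and 0.056 m and horizontal distance between each of wheel1, wheel2, wheel3, wheel4 and spindle_foot below 0.006 m and angle between the z axis of each of wheel1, wheel2, wheel3, wheel4 and the z axis of carrier, either way round below 0.1 rad and z of wheel2 in the frame of spindle_foot between 0.02 and 0.056 m and z of wheel3 in the frame of spindle_foot between 0.02 and 0.056 m and z of wheel4 in the frame of spindle_foot between 0.02 and 0.056 m), for 0.2 s.
4. the cap is on the spindle, hub up, above all the wheels (all of step 3 and z of cap in the frame of spindle_foot between 0.035 and 0.062 m and horizontal distance between cap and spindle_foot below 0.006 m and angle between cap's own z axis and vertical below 0.1 rad and z of each of wheel1, wheel2, wheel3, wheel4 in the frame of cap below -0.001 m), for 0.2 s.
At the end, for the whole second after the job is handed in: Bush down on the plate, wheels above it, cap (hub up) above them, all within 6 mm of the spindle axis and 0.1 rad of level; bar on both U slot floors (8 mm across, 18 mm along, 3 mm high, 0.08 rad); all released and at rest (all of step 4 and angle between the y axis of bar and the y axis of carrier, either way round below 0.08 rad and x of bar in the frame of bar_seat between -0.008 and 0.008 m and y of bar in the frame of bar_seat between -0.018 and 0.018 m and z of bar in the frame of bar_seat between 0.006 and 0.012 m and contact force between the fingers and bar below 0.3 N and contact force between the fingers and bush below 0.3 N and contact force between the fingers and cap below 0.3 N and contact force between the fingers and wheel1 below 0.3 N and contact force between the fingers and wheel2 below 0.3 N and contact force between the fingers and wheel3 below 0.3 N and contact force between the fingers and wheel4 below 0.3 N and linear speed of each of bar, bush, cap, wheel1, wheel2, wheel3, wheel4 below 0.03 m/s); the robot touches nothing.
It fails at once if a bystander (model, jar, marker or brush) is pushed more than 35 mm from its place (distance of any of model_a, model_b, jar_a, jar_b, marker, brush from where it was at the start of the episode above 0.035 m).
Of wheel1, wheel2, wheel3, wheel4 only 2 to 4 are there at a start; the rules pass over those that are not, and their reading is None.
At some moment in a run one of bush, cap, wheel1, wheel2, wheel3, wheel4 may be knocked a few centimetres aside while the robot is not near it.
It also fails if it takes over 210 s, if anything falls off the work surface, if the arm or the gripper's body presses on something with over 40 N, if the wrist force passes 120 N, or if a joint passes its speed limit or range.

ROBOT

A 7-joint arm with a two-finger parallel gripper is mounted at the origin on the work surface. World frame = base frame: x ahead of the robot, y to its left, z up, the work surface at z = 0. Lengths are in m, angles in rad, forces in N, time in s.
With the tool pointing down it reaches from about 0.4 to 0.85 m from the base axis. Payload 10.4 kg.
Tool frame: the origin (TCP) lies on the centre line of the jaws, within the pads' length; the fingertips stand 8 mm ahead of it and the grasp point (between the pads) lies 11 mm behind it (r.finger_overhang is the distance from the TCP to the fingertips, in m); z points along the fingers, y is the line along which they close (so a half turn about z gives the same grasp; the last joint's range is limited). The gripper opens to 87 mm and grips with 3 to 60 N. Pads are 19 mm wide; open, the fingers measure 117 mm over their backs; the gripper's body (75 mm by 190 mm) begins 51 mm behind the grasp point.
Start: joints at [1.134, 0.332, -0.065, 1.46, 0.022, 1.35, -0.088], TCP at [0.251, -0.572, 0.207] pointing down, gripper open.
Joint ranges: [-2.6, 2.6], [-0.5, 2.12], [-1.47, 1.34], [0.16, 2.42], [-1.27, 4.41], [0.06, 2.06], [-2.6, 2.6]. Speed limits (rad/s): [2.22, 2.22, 2.79, 2.79, 3.14, 3.14, 3.14].

INTERFACE

Orientations are given as a unit quaternion [x, y, z, w].
In Python, from bench import r, vision gives the robot as it stands.
- The arm moves only by the tool drive_tool, never from a script. Its argument "series" is a list of rows, each a list of 2 entries, a list of its own where there are three numbers: the shift along the world's x, y, z in cm, then the turn about the world's z in degrees. A call has exactly 10 rows; each row shifts and turns the commanded pose from where the row before left it; what a row does not reach is not made up. A row lasts 1/8 s, in which the tool goes at most 62.5 mm and 10.7 degrees, less where a joint would pass 70% of its speed; a pose out of reach is approached as far as the arm can. A call with a gripper value outside its range is refused whole. "hand" is the closure, from 0 (fully open) to 1 (shut), set as the call begins (left out, the last holds). The fingers move at their own pace and stop on an object; "newtons" is the grip in N (left out, the last holds). Time passes only in rows, so rows that do not move let the fingers close, or fill a call up. It gives the time, the measured TCP pose, the force, the opening and the grip force at its end, in the units of the state.
- r.read_state(): the state, without advancing time (a new reading comes with each control period).
- vision.camera(name): name is "scene" or "top"; returns a dict with "color" (384x512x3 uint8, red, green, blue), "intrinsics" (3x3 intrinsics, pixels), "k1" (the pictures are not rectified: a ray, as slopes to the right and down, at radius r is drawn at 1 + k1 r^2 times it, then the intrinsics apply), "R" (3x3) and "t" (3): a world point X has camera coordinates R X + t. Camera axes: x right, y down, z forward; pixel columns grow to the right and rows downward; lengths in m; the calibration is good to about 2 mm. A picture is of the moment at which its call begins. There is no depth.
- r.close_job(): hands the job in; it is judged then, once.
The state is a dict: "time": time; "joint_positions": joint angles; "joint_vel": joint speeds; "joint_torque": joint torques, N m; "ee_pos": TCP position; "eef_rot": TCP orientation; "ft_force": force on the tool from outside, world axes, zero at the start; "torque": the same for the moment, N m; "width": finger opening in m; "grip_force": force on a finger pad.
Only numpy, scipy, OpenCV 4.12 (cv2) and the standard library are available. Lean on these libraries where they do the work, as an engineer would, in place of code of your own. Each camera call takes 0.05 s, during which the arm holds its last target. There are 200 camera calls.

## Working session

There is one attempt and no reset: what is moved stays moved. The work goes in short steps, Python scripts to look and compute and a tool call to move; the robot and the scene stay as the last step left them, time stands still between calls to the robot, and variables do not carry over. Pictures are saved under pics/ and viewed, at most 14 in all, crops included, and the job is handed in when it is done.

Besides the shell and the picture viewer there is one more tool, called after "Request:" by a JSON object that holds its "op" and its "data". drive_tool: Moves the arm, as the interface text tells. Its arguments: {"type":"object","properties":{"series":{"type":"array"},"hand":{"type":"number"},"newtons":{"type":"number"}},"required":["series"]}

```bash
mkdir -p pics; cat > h.py <<'E'
import numpy as np, cv2
from bench import r, vision
def cam(n):
    c=vision.camera(n); c['n']=n; return c
def ray(c,u,v):
    K=np.array(c['intrinsics']); R=np.array(c['R']); t=np.array(c['t'])
    d=np.array([(u-K[0,2])/K[0,0],(v-K[1,2])/K[1,1]]); s=d.copy()
    for _ in range(30): s=d/(1+c['k1']*(s@s))
    return -R.T@t, R.T@np.array([s[0],s[1],1])
def onz(c,u,v,z):
    o,d=ray(c,u,v); return o+d*(z-o[2])/d[2]
def proj(c,X):
    K=np.array(c['intrinsics']); p=np.array(c['R'])@np.array(X)+np.array(c['t']); s=p[:2]/p[2]; s=s*(1+c['k1']*(s@s))
    return np.array([K[0,0]*s[0]+K[0,2],K[1,1]*s[1]+K[1,2]])
def save(c,name,crop=None,size=(800,600)):
    im=c['color'][:,:,::-1]
    if crop: x0,y0,x1,y1=crop; im=im[y0:y1,x0:x1]
    cv2.imwrite('pics/'+name,cv2.resize(im,size,interpolation=cv2.INTER_CUBIC))
E
python3 - <<'E'
from h import *
for n in ('top','scene'):
    c=cam(n); save(c,n+'0.png'); np.save('pics/'+n+'0.npy',c['color'])
    print(n,c['intrinsics'],c['k1'],ray(c,256,192)); 
print(r.read_state())
E
```

```text
top [[449.52839159   0.         257.73607583]
 [  0.         449.52839159 193.51192712]
 [  0.           0.           1.        ]] 0.026616571900023835 (array([0.2794496 , 0.00573538, 1.38582217]), array([ 0.21066717, -0.01070645, -0.97751263]))
scene [[480.41066582   0.         255.12338158]
 [  0.         480.41066582 191.50859535]
 [  0.           0.           1.        ]] -0.050098929554203926 (array([1.16383118, 0.64874953, 1.17518062]), array([-0.42485702, -0.46113948, -0.77900659]))
{'time': 0.1, 'joint_positions': array([ 1.13443251,  0.33280251, -0.06471448,  1.46084359,  0.02160433,
        1.34990483, -0.08850215]), 'joint_vel': array([ 8.40225822e-05, -2.03202945e-03, -1.16280465e-03, -1.75210072e-03,
        1.24675425e-03, -3.12492813e-04,  6.61717563e-04]), 'joint_torque': array([ 8.50250926e-04, -6.24544072e+01,  2.42927251e-02, -3.90722108e+01,
       -6.14324352e-02,  3.65327031e-02,  6.42046416e-05]), 'ee_pos': array([ 0.25114323, -0.57192523,  0.20594396]), 'eef_rot': array([ 9.78672735e-01,  2.05424629e-01, -1.57177797e-04, -6.11414363e-04]), 'ft_force': array([-0.27898835,  0.02696878, -0.14043081]), 'torque': array([-0.01099941,  0.01771003,  0.00116352]), 'grip_force': 0.0, 'width': 0.08692580251318531}
```

View pics/top0.png

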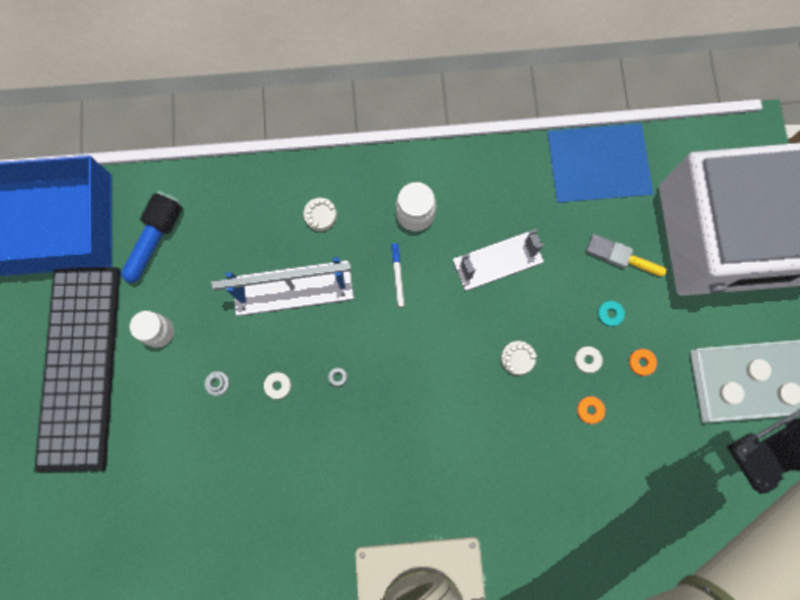

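View pics/scene0.png

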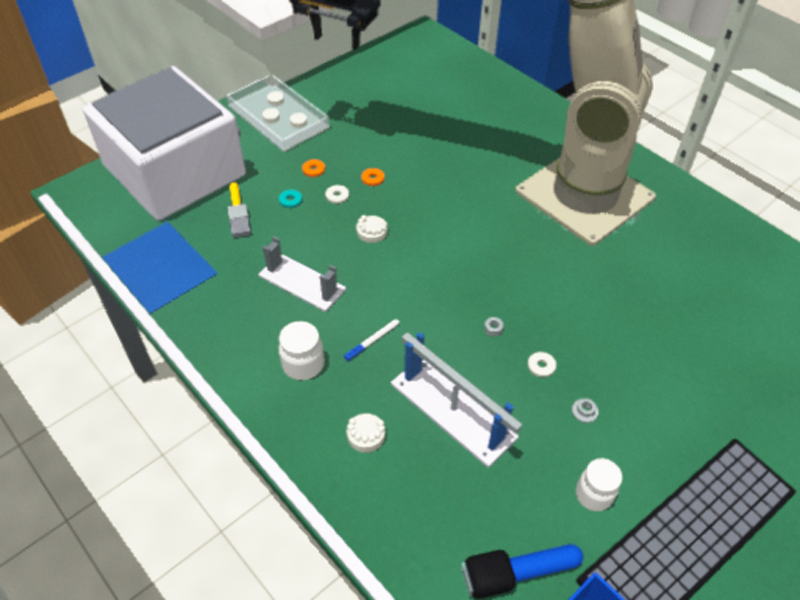

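The top view (800x600) shows the carrier with the bar around (292,285), the rest at (498,260), the cap at (216,383) and the bush at (338,377). Two white wheels are at (277,385) and (588,359). The orange and turquoise discs are decoys. The scene view agrees.

```bash
cat > meas.py <<'E'
from h import *
def comp(mask,seed,rad=12):
    n,l,s,ce=cv2.connectedComponentsWithStats(mask.astype(np.uint8),connectivity=8)
    u,v=seed; best=None
    ys,xs=np.nonzero(mask); d=np.hypot(xs-u,ys-v); i=d.argmin()
    return (l==l[ys[i],xs[i]]).astype(np.uint8)
def pts(c,m,z):
    cs,_=cv2.findContours(m,cv2.RETR_EXTERNAL,cv2.CHAIN_APPROX_NONE); k=max(cs,key=cv2.contourArea)[:,0]
    return np.array([onz(c,u,v,z)[:2] for u,v in k]),k
def rect(P):
    (cx,cy),(w,h),a=cv2.minAreaRect((P*1000).astype(np.float32))
    if w>h: a-=90; w,h=h,w   # long axis direction = a+90 from x
    a=(a+90)%180-90
    return np.round([cx,cy,w,h,a],1)
def masks(c):
    hsv=cv2.cvtColor(c['color'],cv2.COLOR_RGB2HSV); H,S,V=[hsv[:,:,i].astype(int) for i in range(3)]
    notgreen=~((H>60)&(H<95)&(S>70)); white=(S<40)&(V>190)
    return notgreen,white
def disc(c,xy,z,win=0.05):
    """centre of the non-green blob whose outline is at height z, near xy"""
    ng,_=masks(c); m=comp(ng,proj(c,[*xy,z])); P,k=pts(c,m,z)
    (x,y),rr=cv2.minEnclosingCircle((P*1000).astype(np.float32)); e=cv2.fitEllipse((P*1000).astype(np.float32))
    return np.round([x,y,rr,*e[0],*e[1]],1)
E
python3 - <<'E'
from meas import *
t=cam('top'); s=cam('scene'); f=512/800
for n,uv,z in (('cap',(216,383),.006),('w1',(277,385),.01),('bush',(338,377),.018),('w2',(588,359),.01),('modelB',(519,358),.02),('modelA',(320,214),.02),('jarA',(416,206),.085),('jarB',(150,328),.075),('marker',(398,275),.007)):
    g=onz(t,uv[0]*f,uv[1]*f,z); print(n,disc(t,g[:2],z), disc(s,g[:2],z))
for c,seedc,seedr in ((t,(250,306),(490,275)),(s,(430,405),(300,285))):
    _,w=masks(c)
    for nm,sd,z in (('carrier',seedc,.012),('rest',seedr,.010)):
        m=comp(w,np.array(sd)*f); m=cv2.morphologyEx(m,cv2.MORPH_CLOSE,np.ones((5,5)));P,_=pts(c,m,z); print(c['n'],nm,rect(P),m.sum())
hsv=cv2.cvtColor(t['color'],cv2.COLOR_RGB2HSV)
for u,v in ((225,285),(290,272),(340,266),(260,300),(290,285),(280,380)): print(u,v,hsv[int(v*f),int(u*f)])
save(t,'carr.png',(125,155,235,210),(800,400))
E
```

```text
cap [442.8 363.4  24.9 442.7 363.1  47.1  48.2] [444.3 365.1  25.8 445.1 364.7  45.5  48.9]
w1 [427.6 245.2  28.2 427.5 245.1  53.   54.8] [430.5 248.2  29.3 431.1 247.3  51.7  56.9]
bush [433.6 125.6  19.5 433.3 125.5  36.9  37. ] [440.1 129.6  22.7 440.2 129.8  34.9  44.7]
w2 [ 426.9 -366.5   28.5  426.3 -366.7   53.2   55.2] [ 430.8 -364.7   31.5  430.4 -364.8   53.6   60.3]
modelB [ 440.4 -229.1   36.1  440.  -229.1   67.    70.4] [ 451.6 -227.7   43.4  448.2 -224.1   67.    82. ]
modelA [767.7 139.2  37.5 768.2 139.2  68.   72.7] [775.3 142.8  38.9 773.9 143.5  67.3  76.5]
jarA [744.1 -54.8  51.7 744.4 -53.9  79.4 102.6] [777.  -30.7  64.9 776.6 -29.4  79.1 132.6]
jarB [548.1 464.6  44.2 548.  464.6  63.9  88.8] [575.7 483.3  48.6 575.7 483.5  62.8  98.4]
marker [630.8  -9.1  67.3 631.5  -8.1  15.6 177.8] [631.   -7.7  68.4 635.1  -7.9  16.7 183.9]
top carrier [590.8 202.4  18.2 233.2   3.6] 382
top rest [ 642.1 -213.5   69.1  169.4   15.4] 867
scene carrier [638.8 207.3  51.8 236.2   3.5] 1211
scene rest [ 645.7 -212.7   72.4  169.4   15.6] 676
225 285 [ 94  11 183]
290 272 [ 93  11 200]
340 266 [ 93  13 204]
260 300 [125  10 161]
290 285 [ 90   7 104]
280 380 [ 30  10 230]
```

View pics/carr.png

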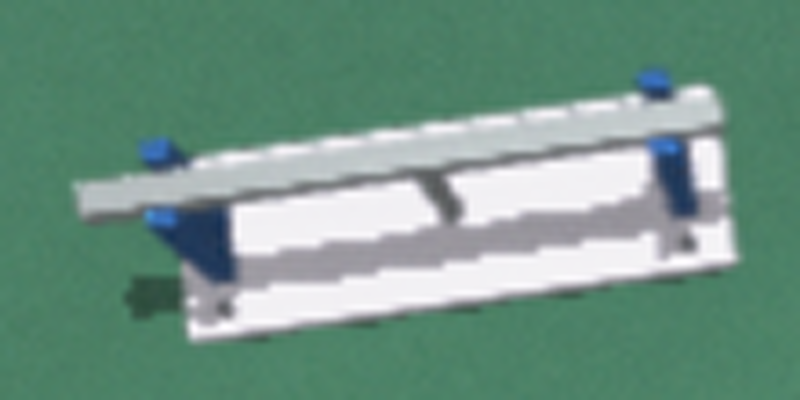

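```bash
python3 - <<'E'
from meas import *
t=cam('top'); s=cam('scene')
for c,(x0,y0,x1,y1) in ((t,(125,155,235,210)),(s,(250,210,335,300))):
    hsv=cv2.cvtColor(c['color'],cv2.COLOR_RGB2HSV).astype(int)
    b=(hsv[...,0]>100)&(hsv[...,0]<125)&(hsv[...,1]>120)&(hsv[...,2]>150)
    b[:y0]=0;b[y1:]=0;b[:,:x0]=0;b[:,x1:]=0
    n,l,st,ce=cv2.connectedComponentsWithStats(b.astype(np.uint8),connectivity=8)
    Q=[]
    for i in range(1,n):
        if st[i,4]<3: continue
        p=onz(c,*ce[i],.122)[:2]*1000; Q.append(p); print(c['n'],st[i,4],np.round(ce[i],1),np.round(p,1))
    print('mean',np.mean(Q,0))
    # bar: grey
    g=(hsv[...,0]>=80)&(hsv[...,0]<112)&(hsv[...,1]<40)&(hsv[...,2]>170)
    g[:y0]=0;g[y1:]=0;g[:,:x0]=0;g[:,x1:]=0
    ys,xs=np.nonzero(g); P=np.array([onz(c,u,v,.114)[:2] for u,v in zip(xs,ys)])
    print('bar',rect(P),len(P))
a=cv2.resize(t['color'][140:190,280:360],(640,400),interpolation=cv2.INTER_CUBIC); b=cv2.resize(s['color'][145:205,160:225],(433,400),interpolation=cv2.INTER_CUBIC)
cv2.imwrite('pics/rest.png',cv2.resize(np.hstack([a,b])[:,:,::-1],(800,300)))
E
```

```text
top 7 [214.3 165.6] [640.7 106.3]
top 9 [145.9 175.1] [629.2 305.5]
top 7 [215.7 174.4] [613.8 103.9]
top 8 [146.5 184.5] [601.1 304.7]
mean [621.19463154 205.07101081]
bar [596.6 207.6  72.9 255.3   4.5] 418
scene 10 [268.5 214. ] [615.  104.9]
scene 9 [261.4 220.1] [643.1 107.3]
scene 13 [325.3 259.5] [603.6 305.1]
scene 10 [318.2 266.4] [631.7 307. ]
mean [623.34339142 206.0524292 ]
bar [648.9 221.5 200.5 248.8 -37.3] 414
```

View pics/rest.png

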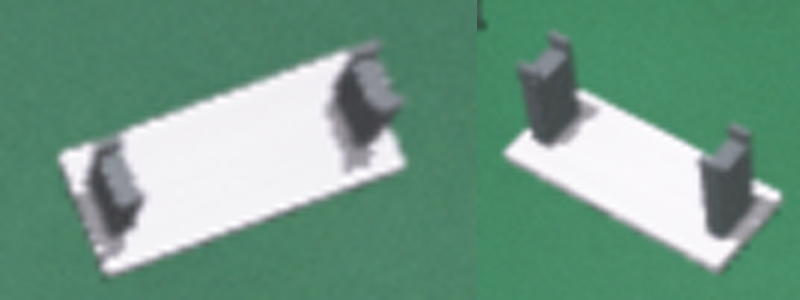

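The rest (left: top view, right: scene view) shows both saddles clear on the plate. The prong tops put the carrier at about (622, 205.5) mm with 3.4° yaw.

Request:
{"op": "drive_tool", "data": {"series": [[[2.4, 5.0, 0.8], 6.5], [[2.4, 5.0, 0.8], 6.5], [[2.4, 5.0, 0.8], 6.5], [[2.4, 5.0, 0.8], 6.5], [[2.4, 5.0, 0], 6.5], [[2.4, 5.0, 0], 6.5], [[2.4, 5.0, 0], 6.5], [[2.4, 5.0, 0], 6.5], [[2.4, 5.0, 0], 6.5], [[2.4, 5.0, 0], 6.5]], "hand": 0.3, "newtons": 40}}

```text
time: 1.55
ee_pos: [0.4919, -0.0707, 0.2389]
eef_rot: [0.714, 0.7, 0.0, 0.0]
ft_force: [0.9, -0.2, 0.4]
width: 0.0609
grip_force: 0.0
```

```bash
cat >> h.py <<'E'
def pose():
    s=r.read_state(); q=s['eef_rot']
    from scipy.spatial.transform import Rotation as Ro
    M=Ro.from_quat(q).as_matrix(); ya=np.degrees(np.arctan2(M[1,1],M[0,1]))
    return s['ee_pos']*100, ya, s
def to(x,y,z,yaw):
    """mm, deg: remaining shift in cm and turn (closing line, mod 180) """
    p,ya,s=pose(); d=np.array([x,y,z])/10-p; a=(yaw-ya+90)%180-90
    print('t',round(s['time'],2),'pos',p.round(2),'yaw',round(ya,1),'j7',round(s['joint_positions'][6],2),'w',round(s['width'],4),'shift',d.round(2),'turn',round(a,1))
E
python3 - <<'E'
from h import *
c={}
t=cam('top')
L=onz(t,125+78/7.27,155+195/7.27,.114)*1000;R_=onz(t,125+721/7.27,155+107/7.27,.114)*1000
print(L,R_,(L+R_)/2,np.linalg.norm(L-R_))
to(622,205.5,200,3.4)
E
```

```text
[613.76734095 337.37861514 114.        ] [627.99906823  78.9177362  114.        ] [620.88320459 208.14817567 114.        ] 258.8524058358755
t 1.6 pos [49.4  -6.26 23.91] yaw -0.3 j7 0.0 w 0.0609 shift [12.8  26.81 -3.91] turn 3.7
```

Request:
{"op": "drive_tool", "data": {"series": [[[2.4, 5.2, -0.5], 0.7], [[2.4, 5.2, -0.5], 0.7], [[2.4, 5.2, -0.5], 0.7], [[2.4, 5.2, -0.5], 0.7], [[2.2, 4.2, -1], 0.5], [[1.0, 2.0, -1], 0.4], [[0, 0, 0], 0], [[0, 0, 0], 0], [[0, 0, 0], 0], [[0, 0, 0], 0]]}}

```text
time: 2.85
ee_pos: [0.6195, 0.1968, 0.1993]
eef_rot: [0.693, 0.721, 0.0, 0.0]
ft_force: [-0.3, 0.1, 0.7]
width: 0.0611
grip_force: 0.0
```

```bash
python3 -c "
from h import *
to(622,207,103,3.4)"
```

```text
t 2.85 pos [61.95 19.68 19.93] yaw 2.3 j7 -0.54 w 0.0611 shift [ 0.25  1.02 -9.63] turn 1.1
```

Request:
{"op": "drive_tool", "data": {"series": [[[0.25, 1.0, -2], 1.1], [[0, 0, -2], 0], [[0, 0, -2], 0], [[0, 0, -2], 0], [[0, 0, -1.6], 0], [[0, 0, 0], 0], [[0, 0, 0], 0], [[0, 0, 0], 0], [[0, 0, 0], 0], [[0, 0, 0], 0]]}}

```text
time: 4.1
ee_pos: [0.6219, 0.2078, 0.103]
eef_rot: [0.685, 0.728, 0.0, 0.0]
ft_force: [-0.8, 0.3, 0.2]
width: 0.0609
grip_force: 0.0
```

Request:
{"op": "drive_tool", "data": {"series": [[[0, 0, 0], 0], [[0, 0, 0], 0], [[0, 0, 0], 0], [[0, 0, 0], 0], [[0, 0, 0], 0], [[0, 0, 0], 0], [[0, 0, 0], 0], [[0, 0, 0], 0], [[0, 0, 0.5], 0], [[0, 0, 0.5], 0]], "hand": 1}}

```text
time: 5.35
ee_pos: [0.6219, 0.2078, 0.1132]
eef_rot: [0.685, 0.728, 0.0, 0.0]
ft_force: [-0.0, -0.1, -0.3]
width: 0.0008
grip_force: 0.0
```

```bash
python3 - <<'E'
from h import *
to(622,207,103,3.4)
s=cam('scene'); t=cam('top')
a=cv2.resize(s['color'][180:310,215:375],(492,400)); b=cv2.resize(t['color'][140:220,125:245],(600,400))
cv2.imwrite('pics/g1.png',cv2.resize(np.hstack([a,b])[:,:,::-1],(800,300)))
E
```

```text
t 5.35 pos [62.19 20.78 11.32] yaw 3.5 j7 -0.57 w 0.0008 shift [ 0.01 -0.08 -1.02] turn -0.1
```

View pics/g1.png

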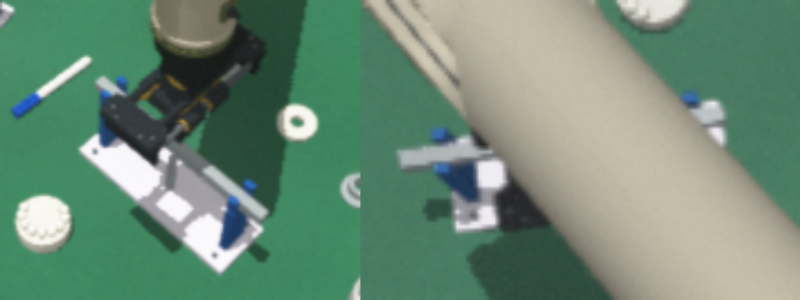

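The bar still looks seated in its brackets, but the fingers are shut on nothing. I need a closer look.

```bash
python3 - <<'E'
from h import *
s=cam('scene'); save(s,'g2.png',(250,205,340,272),(800,596))
for X in ([.622,.2078,.105],[.622,.2078,.096],[.622,.2078,.114],[.622,.2055,.082],[.622,.2055,.012]):
    u=proj(s,X); print(X,((u-[250,205])*800/90).round())
print(r.read_state()['joint_positions'])
E
```

```text
[0.622, 0.2078, 0.105] [380. 337.]
[0.622, 0.2078, 0.096] [378. 353.]
[0.622, 0.2078, 0.114] [383. 320.]
[0.622, 0.2055, 0.082] [370. 373.]
[0.622, 0.2055, 0.012] [354. 493.]
[ 0.10982172  0.55815853 -0.70275217  1.45723478  0.36805781  1.25950452
 -0.56913411]
```

View pics/g2.png

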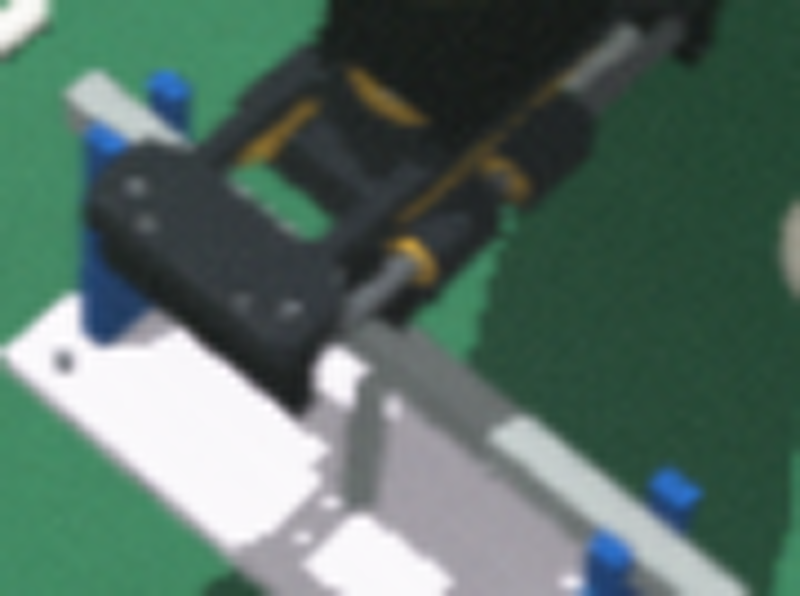

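Request:
{"op": "drive_tool", "data": {"series": [[[0, 0, 2.5], 0], [[0, 0, 2.5], 0], [[0, 0, 2.5], 0], [[0, 0, 2.5], 0], [[0, 0, 2.5], 0], [[0, 0, 0], 0], [[0, 0, 0], 0], [[0, 0, 0], 0], [[0, 0, 0], 0], [[0, 0, 0], 0]], "hand": 0.3}}

```text
time: 6.75
ee_pos: [0.6217, 0.2076, 0.2373]
eef_rot: [0.685, 0.728, -0.0, -0.0]
ft_force: [0.1, 0.6, 0.1]
width: 0.0607
grip_force: 0.0
```

```bash
python3 - <<'E'
from h import *
to(622,207,103,3.4)
s=cam('scene'); save(s,'g3.png',(230,130,370,270),(600,600))
for X in ([.622,.2078,.238],[.622,.2078,.300],[.652,.21,.23],[.592,.206,.23]):
    u=proj(s,X); print(X,((u-[230,130])*600/140).round())
E
```

```text
t 6.75 pos [62.17 20.76 23.73] yaw 3.5 j7 -0.53 w 0.0607 shift [  0.03  -0.06 -13.43] turn -0.1
[0.622, 0.2078, 0.238] [286. 356.]
[0.622, 0.2078, 0.3] [295. 288.]
[0.652, 0.21, 0.23] [250. 395.]
[0.592, 0.206, 0.23] [320. 334.]
```

View pics/g3.png

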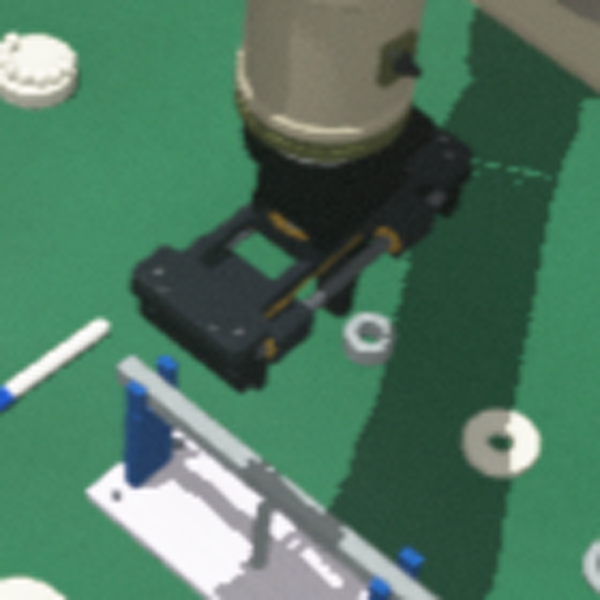

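```bash
python3 - <<'E'
from h import *
print(r.finger_overhang)
s=cam('scene'); k=600/140
p,ya,_=pose(); p=p/100; a=np.radians(ya); ex=np.array([np.cos(a),np.sin(a),0]); ey=np.array([-ex[1],ex[0],0])
im=s['color'][130:270,230:370].copy(); im=cv2.resize(im,(600,600),interpolation=cv2.INTER_CUBIC)[:,:,::-1].copy()
for sg in (-1,1):
  for off in (.0304,.0454):
    for w in (-.0095,.0095):
      lo=p+sg*off*ex+w*ey+[0,0,-.008]; hi=lo+[0,0,.07]
      A,B=[tuple(int(q) for q in (proj(s,X)-[230,130]+.5)*k) for X in (lo,hi)]
      cv2.line(im,A,B,(0,0,255) if off>.04 else (0,255,255),1); print(sg,off,w,A,B)
cv2.imwrite('pics/g4.png',cv2.resize(im[180:480,100:400],(600,600),interpolation=cv2.INTER_CUBIC))
E
```

```text
0.008
-1 0.0304 -0.0095 (309, 327) (320, 250)
-1 0.0304 0.0095 (334, 345) (347, 269)
-1 0.0454 -0.0095 (326, 312) (338, 235)
-1 0.0454 0.0095 (351, 331) (364, 254)
1 0.0304 -0.0095 (238, 387) (246, 311)
1 0.0304 0.0095 (263, 407) (272, 331)
1 0.0454 -0.0095 (220, 402) (227, 327)
1 0.0454 0.0095 (245, 422) (253, 347)
```

View pics/g4.png

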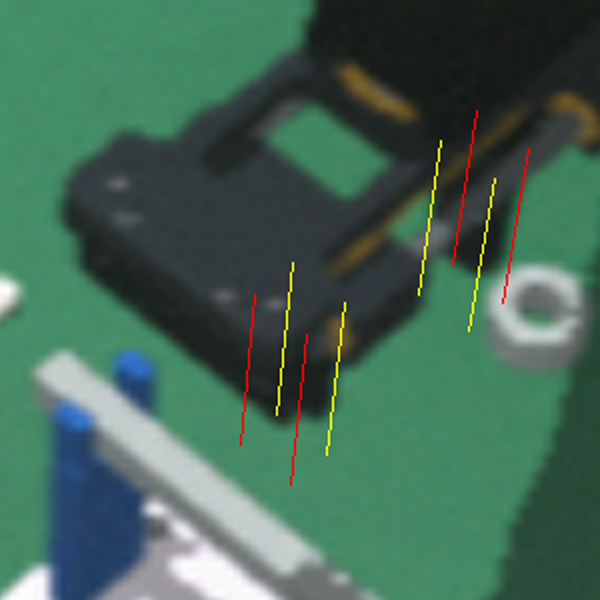

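In the overlay, the real fingertips sit about 15–20 mm above where the reported TCP puts them (front finger tip seen near (300,415), predicted near (290,485)). That explains the empty grip. I'll approach lower and watch the force.

Request:
{"op": "drive_tool", "data": {"series": [[[0, 0, -3], 0], [[0, 0, -3], 0], [[0, 0, -3], 0], [[0, 0, -2], 0], [[0, 0, -2], 0], [[0, 0, -1.2], 0], [[0, 0, -1.0], 0], [[0, 0, 0], 0], [[0, 0, 0], 0], [[0, 0, 0], 0]]}}

```text
time: 8.1
ee_pos: [0.6222, 0.2079, 0.0863]
eef_rot: [0.685, 0.728, 0.0, 0.0]
ft_force: [-0.6, 0.6, -1.1]
width: 0.0609
grip_force: 0.0
```

Request:
{"op": "drive_tool", "data": {"series": [[[0, 0, 0], 0], [[0, 0, 0], 0], [[0, 0, 0], 0], [[0, 0, 0], 0], [[0, 0, 0], 0], [[0, 0, 0], 0], [[0, 0, 0], 0], [[0, 0, 0], 0], [[0, 0, 0], 0], [[0, 0, 0], 0]], "hand": 1}}

```text
time: 9.35
ee_pos: [0.622, 0.2077, 0.0857]
eef_rot: [0.685, 0.728, 0.0, 0.0]
ft_force: [0.9, -1.3, -0.4]
width: 0.0136
grip_force: 40.0
```

Request:
{"op": "drive_tool", "data": {"series": [[[0, 0, 0.5], 0], [[0, 0, 1], 0], [[0, 0, 1.5], 0], [[0, 0, 2], 0], [[0, 0, 2], 0], [[0, 0, 2], 0], [[0, 0, 0], 0], [[0, 0, 0], 0], [[0, 0, 0], 0], [[0, 0, 0], 0]]}}

```text
time: 10.6
ee_pos: [0.6216, 0.2076, 0.175]
eef_rot: [0.685, 0.728, -0.0, -0.0]
ft_force: [0.0, -0.3, -2.7]
width: 0.0137
grip_force: 40.0
```

```bash
python3 - <<'E'
from h import *
to(642.7,-213.5,180,15.5)
s=cam('scene'); t=cam('top')
a=cv2.resize(s['color'][150:300,230:380],(400,400),interpolation=cv2.INTER_CUBIC); b=cv2.resize(t['color'][120:220,125:225],(400,400),interpolation=cv2.INTER_CUBIC)
cv2.imwrite('pics/g5.png',np.hstack([a,b])[:,:,::-1])
E
```

```text
t 10.6 pos [62.16 20.76 17.5 ] yaw 3.5 j7 -0.55 w 0.0137 shift [  2.11 -42.11   0.5 ] turn 12.0
```

View pics/g5.png

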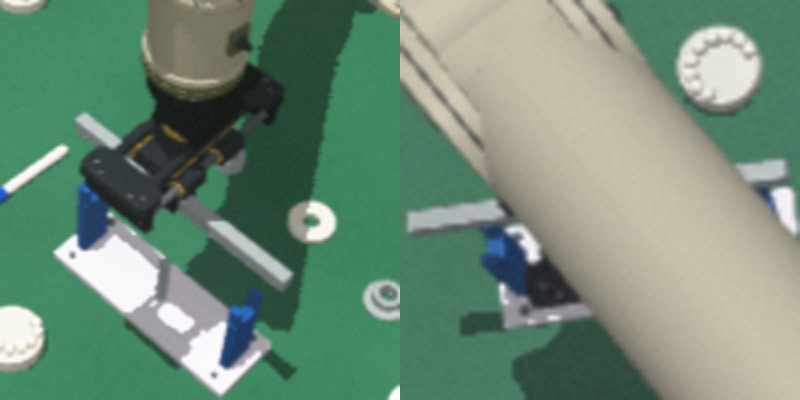

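The bar is lifted and level (scene crop: ends near (80,120) and (285,280)), clear of the prongs. Next it goes to the rest.

Request:
{"op": "drive_tool", "data": {"series": [[[0.2, -3, 0], 1], [[0.2, -5, 0], 1.5], [[0.2, -5, 0], 1.5], [[0.2, -5, 0], 1.5], [[0.2, -5, 0], 1.5], [[0.2, -5, 0], 1.5], [[0.2, -5, 0], 1.5], [[0.2, -5, 0], 1], [[0.3, -3, 0], 1], [[0, -1, 0], 0]]}}

```text
time: 11.95
ee_pos: [0.6404, -0.2149, 0.1751]
eef_rot: [0.607, 0.795, -0.0, -0.0]
ft_force: [0.3, -0.5, -3.0]
width: 0.0133
grip_force: 40.0
```

Request:
{"op": "drive_tool", "data": {"series": [[[0, 0, 0], 0], [[0, 0, 0], 0], [[0, 0, 0], 0], [[0, 0, 0], 0], [[0, 0, 0], 0], [[0, 0, 0], 0], [[0, 0, 0], 0], [[0, 0, 0], 0], [[0, 0, 0], 0], [[0, 0, 0], 0]]}}

```text
time: 13.2
ee_pos: [0.6408, -0.2123, 0.1757]
eef_rot: [0.605, 0.796, 0.0, 0.0]
ft_force: [-0.7, 0.7, -2.6]
width: 0.0137
grip_force: 40.0
```

```bash
python3 - <<'E'
from meas import *
to(643,-214,62,15.5)
# bar check in top view: ends at grey
t=cam('top'); s=cam('scene')
for c in (t,s): np.save('pics/b_%s.npy'%c['n'],c['color'])
a=cv2.resize(s['color'][120:220,140:260],(480,400),interpolation=cv2.INTER_CUBIC); b=cv2.resize(t['color'][120:210,265:375],(489,400),interpolation=cv2.INTER_CUBIC)
cv2.imwrite('pics/g6.png',cv2.resize(np.hstack([a,b])[:,:,::-1],(800,330)))
E
```

```text
t 13.2 pos [ 64.08 -21.23  17.57] yaw 15.5 j7 0.33 w 0.0137 shift [  0.22  -0.17 -11.37] turn -0.0
```

View pics/g6.png

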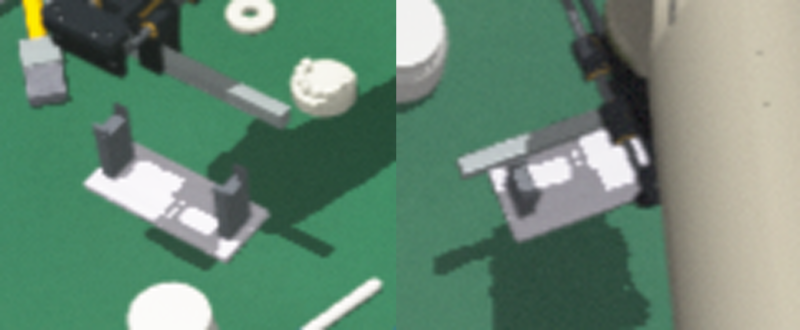

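The scene and top crops show the bar level above the rest, its +y end at (280,115) and (462,165).

```bash
python3 - <<'E'
from h import *
t=cam('top'); s=cam('scene')
X=[.606,-.087,.195]; print(proj(s,X),'obs 224.8 154.8',proj(t,X),'obs 282.9 165')
E
```

```text
[225.08285363 155.06532813] obs 224.8 154.8 [282.78134175 164.7435918 ] obs 282.9 165
```

Request:
{"op": "drive_tool", "data": {"series": [[[0.2, -0.1, -1], 0], [[0, 0, -2], 0], [[0, 0, -2], 0], [[0, 0, -2], 0], [[0, 0, -1.5], 0], [[0, 0, -1], 0], [[0, 0, 0], 0], [[0, 0, 0], 0], [[0, 0, 0], 0], [[0, 0, 0], 0]]}}

```text
time: 14.65
ee_pos: [0.6431, -0.2134, 0.0812]
eef_rot: [0.605, 0.796, 0.0, 0.0]
ft_force: [-0.5, -0.6, -1.9]
width: 0.0138
grip_force: 40.0
```

Request:
{"op": "drive_tool", "data": {"series": [[[0, 0, -0.5], 0], [[0, 0, -0.5], 0], [[0, 0, -0.5], 0], [[0, 0, -0.4], 0], [[0, 0, -0.2], 0], [[0, 0, 0], 0], [[0, 0, 0], 0], [[0, 0, 0], 0], [[0, 0, 0], 0], [[0, 0, 0], 0]]}}

```text
time: 15.9
ee_pos: [0.6429, -0.2133, 0.0597]
eef_rot: [0.605, 0.796, 0.0, 0.0]
ft_force: [-0.7, -0.4, -2.4]
width: 0.0135
grip_force: 40.0
```

Request:
{"op": "drive_tool", "data": {"series": [[[0, 0, 0], 0], [[0, 0, 0], 0], [[0, 0, 0], 0], [[0, 0, 0], 0], [[0, 0, 0], 0], [[0, 0, 0], 0], [[0, 0, 0], 0], [[0, 0, 0], 0], [[0, 0, 0], 0], [[0, 0, 0], 0]], "hand": 0.4}}

```text
time: 17.15
ee_pos: [0.6428, -0.2132, 0.0597]
eef_rot: [0.605, 0.796, 0.0, 0.0]
ft_force: [-0.2, 1.1, -0.4]
width: 0.0524
grip_force: 0.0
```

Request:
{"op": "drive_tool", "data": {"series": [[[0, 0, 2], 0], [[0, 0, 3], 0], [[0, 0, 3], 0], [[0, 0, 3], 0], [[-2, -2, 0], 7.5], [[-4, -3, 0], 7.5], [[-4, -3, 0], 7.5], [[-5, -4, 0], 7.5], [[-5, -3, 0], 7.5], [[-2, -1, 0], 7.5]], "hand": 0.25}}

```text
time: 18.4
ee_pos: [0.4209, -0.3752, 0.1711]
eef_rot: [0.255, 0.967, -0.001, 0.0]
ft_force: [0.7, 0.8, -0.1]
width: 0.065
grip_force: 0.0
```

```bash
python3 - <<'E'
from meas import *
to(434.5,126,60,90)
t=cam('top'); s=cam('scene'); np.save('pics/c.npy',t['color'])
a=cv2.resize(s['color'][60:210,130:280],(400,400),interpolation=cv2.INTER_CUBIC); b=cv2.resize(t['color'][120:220,265:365],(400,400),interpolation=cv2.INTER_CUBIC)
cv2.imwrite('pics/g7.png',np.hstack([a,b])[:,:,::-1])
for n,xy,z in (('cap',(.443,.364),.006),('w1',(.4275,.246),.01),('bush',(.434,.126),.018),('w2',(.427,-.367),.01)): print(n,disc(t,xy,z),disc(s,xy,z))
E
```

```text
t 18.4 pos [ 42.09 -37.52  17.11] yaw 60.5 j7 1.54 w 0.065 shift [  1.36  50.12 -11.11] turn 29.5
cap [442.8 363.6  25.2 442.7 363.3  47.4  48.9] [444.3 365.1  25.8 445.1 364.7  45.5  48.9]
w1 [427.2 245.   28.2 427.5 245.   52.5  54.7] [430.5 248.2  29.3 431.2 247.4  51.7  57.1]
bush [432.8 126.   19.6 433.  125.6  36.2  37.6] [440.1 129.6  22.7 440.2 129.8  34.9  44.7]
w2 [ 813.9  -24.7  967.1  718.7  -28.6 1441.4 1551.5] [ 431.5 -365.1   31.4  430.3 -365.3   53.4   59.3]
```

View pics/g7.png

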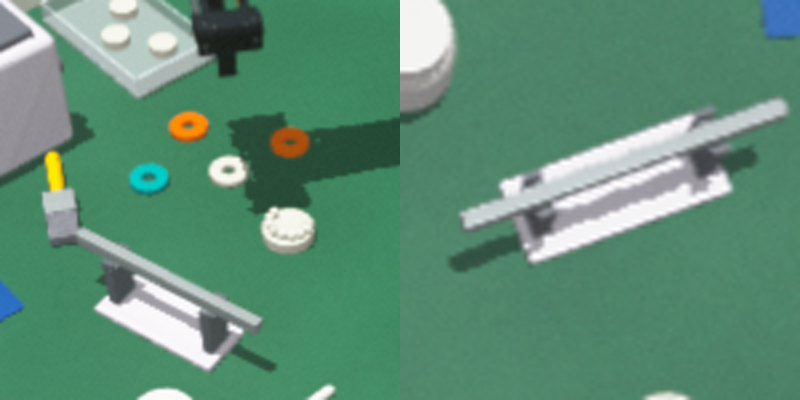

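The bar lies across both posts and inside the saddles (top crop: ends at (465,220) and (780,108)). Now the bush, approached with a touch check to settle the true fingertip height.

Request:
{"op": "drive_tool", "data": {"series": [[[0.9, 5.2, 0], -6], [[0.9, 5.2, 0], -6], [[0.9, 5.2, 0], -6], [[0.9, 5.2, 0], -6], [[0.5, 5.2, 0], -6], [[0, 5.2, 0], -6], [[-0.5, 5.2, 0], -6], [[-0.9, 5.2, 0], -6], [[-0.9, 4.5, 0], -6], [[0, 2, 0], -6]]}}

```text
time: 19.75
ee_pos: [0.4414, 0.113, 0.171]
eef_rot: [0.704, 0.71, 0.001, 0.001]
ft_force: [0.4, -0.7, 0.2]
width: 0.065
grip_force: 0.0
```

Request:
{"op": "drive_tool", "data": {"series": [[[0, 0, 0], 0], [[0, 0, -3], 0], [[0, 0, -3], 0], [[0, 0, -3], 0], [[0, 0, 0], 0], [[0, 0, 0], 0], [[0, 0, 0], 0], [[0, 0, 0], 0], [[0, 0, 0], 0], [[0, 0, 0], 0]]}}

```text
time: 21.0
ee_pos: [0.4421, 0.1087, 0.0798]
eef_rot: [0.704, 0.71, 0.0, 0.0]
ft_force: [-0.6, -0.7, -0.9]
width: 0.0654
grip_force: 0.0
```

```bash
python3 - <<'E'
from meas import *
to(434.5,126,0,0)
E
```

```text
t 21.0 pos [44.21 10.87  7.98] yaw 0.5 j7 -0.49 w 0.0654 shift [-0.76  1.73 -7.98] turn -0.5
```

Request:
{"op": "drive_tool", "data": {"series": [[[-0.8, 1.7, 0], 0], [[0, 0, 0], 0], [[0, 0, -2], 0], [[0, 0, -2], 0], [[0, 0, -2], 0], [[0, 0, -1], 0], [[0, 0, -0.6], 0], [[0, 0, 0], 0], [[0, 0, 0], 0], [[0, 0, 0], 0]]}}

```text
time: 22.25
ee_pos: [0.4344, 0.1257, 0.0041]
eef_rot: [0.704, 0.71, 0.0, 0.0]
ft_force: [-0.6, 0.4, -0.7]
width: 0.0654
grip_force: 0.0
```

Request:
{"op": "drive_tool", "data": {"series": [[[0, 0, -0.2], 0], [[0, 0, 0], 0], [[0, 0, -0.2], 0], [[0, 0, 0], 0], [[0, 0, 0], 0], [[0, 0, 0], 0], [[0, 0, 0], 0], [[0, 0, 0], 0], [[0, 0, 0], 0], [[0, 0, 0], 0]]}}

```text
time: 23.5
ee_pos: [0.434, 0.1257, -0.0003]
eef_rot: [0.704, 0.71, 0.0, 0.0]
ft_force: [-0.4, -0.8, 0.2]
width: 0.0647
grip_force: 0.0
```

Request:
{"op": "drive_tool", "data": {"series": [[[0, 0, -0.2], 0], [[0, 0, 0], 0], [[0, 0, -0.2], 0], [[0, 0, 0], 0], [[0, 0, 0], 0], [[0, 0, 0], 0], [[0, 0, 0], 0], [[0, 0, 0], 0], [[0, 0, 0], 0], [[0, 0, 0], 0]]}}

```text
time: 24.75
ee_pos: [0.434, 0.1257, -0.0043]
eef_rot: [0.704, 0.71, 0.0, 0.0]
ft_force: [0.5, 0.5, -0.2]
width: 0.0652
grip_force: 0.0
```

```bash
python3 - <<'E'
from meas import *
to(434.5,126,0,0)
s=cam('scene'); p,ya,_=pose(); p=p/100; a=np.radians(ya); ex=np.array([np.cos(a),np.sin(a),0]); ey=np.array([-ex[1],ex[0],0])
u=proj(s,p).astype(int); x0,y0=u-[40,30]; k=10
im=cv2.resize(s['color'][y0:y0+60,x0:x0+80],(800,600),interpolation=cv2.INTER_CUBIC)[:,:,::-1].copy()
for sg in (-1,1):
  for off in (.0327,.0477):
    for w in (-.0095,.0095):
      lo=p+sg*off*ex+w*ey; lo[2]=.004; hi=lo+[0,0,.05]
      A,B=[tuple(int(q) for q in (proj(s,X)-[x0,y0]+.5)*k) for X in (lo,hi)]
      cv2.line(im,A,B,(0,0,255) if off>.04 else (0,255,255),1)
cv2.imwrite('pics/g8.png',im)
E
```

```text
t 24.75 pos [43.4  12.57 -0.43] yaw 0.5 j7 -0.68 w 0.0652 shift [0.05 0.03 0.43] turn -0.5
```

View pics/g8.png

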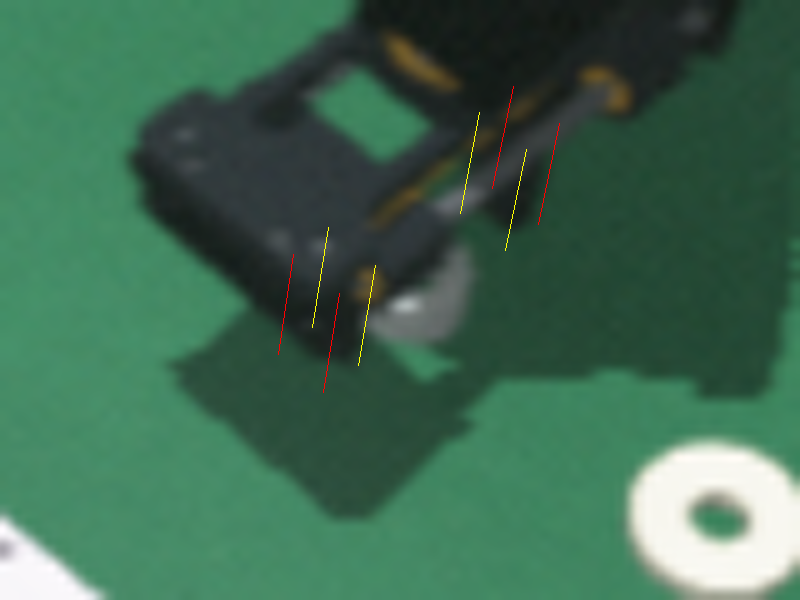

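No contact yet: the tips (front at (345,360), rear at (515,225)) are still about 10 mm up. I'll keep descending in small steps.

Request:
{"op": "drive_tool", "data": {"series": [[[0, 0, -0.2], 0], [[0, 0, 0], 0], [[0, 0, -0.2], 0], [[0, 0, 0], 0], [[0, 0, 0], 0], [[0, 0, 0], 0], [[0, 0, 0], 0], [[0, 0, 0], 0], [[0, 0, 0], 0], [[0, 0, 0], 0]]}}

```text
time: 26.05
ee_pos: [0.434, 0.1257, -0.0083]
eef_rot: [0.704, 0.71, 0.0, 0.0]
ft_force: [0.1, 0.4, -0.5]
width: 0.0657
grip_force: 0.0
```

Request:
{"op": "drive_tool", "data": {"series": [[[0, 0, -0.1], 0], [[0, 0, 0], 0], [[0, 0, -0.1], 0], [[0, 0, 0], 0], [[0, 0, 0], 0], [[0, 0, 0], 0], [[0, 0, 0], 0], [[0, 0, 0], 0], [[0, 0, 0], 0], [[0, 0, 0], 0]]}}

```text
time: 27.3
ee_pos: [0.4341, 0.1257, -0.0103]
eef_rot: [0.704, 0.71, 0.0, 0.0]
ft_force: [0.1, -0.1, 0.6]
width: 0.0652
grip_force: 0.0
```

Request:
{"op": "drive_tool", "data": {"series": [[[0, 0, -0.1], 0], [[0, 0, 0], 0], [[0, 0, -0.1], 0], [[0, 0, 0], 0], [[0, 0, 0], 0], [[0, 0, 0], 0], [[0, 0, 0], 0], [[0, 0, 0], 0], [[0, 0, 0], 0], [[0, 0, 0], 0]]}}

```text
time: 28.55
ee_pos: [0.434, 0.1257, -0.0123]
eef_rot: [0.704, 0.71, 0.0, 0.0]
ft_force: [-0.2, -1.3, -0.4]
width: 0.0654
grip_force: 0.0
```

Request:
{"op": "drive_tool", "data": {"series": [[[0, 0, -0.1], 0], [[0, 0, 0], 0], [[0, 0, -0.1], 0], [[0, 0, 0], 0], [[0, 0, 0], 0], [[0, 0, 0], 0], [[0, 0, 0], 0], [[0, 0, 0], 0], [[0, 0, 0], 0], [[0, 0, 0], 0]]}}

```text
time: 29.8
ee_pos: [0.434, 0.1257, -0.0143]
eef_rot: [0.704, 0.71, 0.0, 0.0]
ft_force: [-0.1, 0.5, -0.9]
width: 0.065
grip_force: 0.0
```

Request:
{"op": "drive_tool", "data": {"series": [[[0, 0, -0.1], 0], [[0, 0, 0], 0], [[0, 0, -0.1], 0], [[0, 0, 0], 0], [[0, 0, 0], 0], [[0, 0, 0], 0], [[0, 0, 0], 0], [[0, 0, 0], 0], [[0, 0, 0], 0], [[0, 0, 0], 0]]}}

```text
time: 31.05
ee_pos: [0.4341, 0.1257, -0.0155]
eef_rot: [0.704, 0.71, -0.0, 0.0]
ft_force: [-6.9, -2.8, 19.7]
width: 0.0653
grip_force: 9.5
```

Contact at reported z ≈ -15 mm, so true fingertip height = reported + 15 mm. I'll back off 2.5 mm, grip the bush and lift.

Request:
{"op": "drive_tool", "data": {"series": [[[0, 0, 0.4], 0], [[0, 0, 0], 0], [[0, 0, 0], 0], [[0, 0, 0], 0], [[0, 0, 0], 0], [[0, 0, 0], 0], [[0, 0, 0], 0], [[0, 0, 0], 0], [[0, 0, 0], 0], [[0, 0, 0], 0]], "hand": 1, "newtons": 30}}

```text
time: 32.3
ee_pos: [0.434, 0.1257, -0.0123]
eef_rot: [0.704, 0.71, 0.0, 0.0]
ft_force: [0.5, 0.5, -1.1]
width: 0.0357
grip_force: 30.0
```

Request:
{"op": "drive_tool", "data": {"series": [[[0, 0, 1], 0], [[0, 0, 3], 0], [[0, 0, 4], 0], [[0, 0, 3], 0], [[5, 2, 0.5], 0], [[5, 2, 0], 0], [[5, 2, 0], 1], [[3, 1.5, 0], 1], [[0.8, 0.5, 0], 1], [[0, 0, 0], 0]]}}

```text
time: 33.55
ee_pos: [0.6217, 0.2061, 0.1029]
eef_rot: [0.685, 0.729, 0.0, -0.0]
ft_force: [-0.3, 0.3, -1.3]
width: 0.0355
grip_force: 30.0
```

```bash
python3 - <<'E'
from meas import *
to(622,205.5,90,3.4)
E
```

```text
t 33.55 pos [62.17 20.61 10.29] yaw 3.5 j7 -0.66 w 0.0355 shift [ 0.03 -0.06 -1.29] turn -0.1
```

Request:
{"op": "drive_tool", "data": {"series": [[[0, -0.05, -1], 0], [[0, 0, -1], 0], [[0, 0, -0.7], 0], [[0, 0, -0.3], 0], [[0, 0, -0.3], 0], [[0, 0, -0.3], 0], [[0, 0, -0.3], 0], [[0, 0, -0.3], 0], [[0, 0, 0], 0], [[0, 0, 0], 0]]}}

```text
time: 34.8
ee_pos: [0.6221, 0.2052, 0.0608]
eef_rot: [0.685, 0.728, 0.0, 0.0]
ft_force: [-0.7, -0.1, -1.0]
width: 0.0357
grip_force: 30.0
```

Request:
{"op": "drive_tool", "data": {"series": [[[0, 0, -1], 0], [[0, 0, -1], 0], [[0, 0, -1], 0], [[0, 0, -1], 0], [[0, 0, -1], 0], [[0, 0, -0.5], 0], [[0, 0, -0.3], 0], [[0, 0, -0.2], 0], [[0, 0, 0], 0], [[0, 0, 0], 0]]}}

```text
time: 36.05
ee_pos: [0.6222, 0.2053, 0.0009]
eef_rot: [0.685, 0.728, 0.0, 0.0]
ft_force: [-0.7, -0.5, -0.7]
width: 0.0357
grip_force: 30.0
```

Request:
{"op": "drive_tool", "data": {"series": [[[0, 0, 0], 0], [[0, 0, 0], 0], [[0, 0, 0], 0], [[0, 0, 0], 0], [[0, 0, 0], 0], [[0, 0, 3], 0], [[0, 0, 4], 0], [[0, 0, 4], 0], [[0, 0, 2], 0], [[0, 0, 0], 0]], "hand": 0.3}}

```text
time: 37.3
ee_pos: [0.6226, 0.2055, 0.1316]
eef_rot: [0.685, 0.728, 0.001, 0.001]
ft_force: [-0.1, 0.2, -0.7]
width: 0.0611
grip_force: 0.0
```

Request:
{"op": "drive_tool", "data": {"series": [[[-3, 0.5, 0], 0], [[-5, 1, 0], 0], [[-5, 1, 0], 0], [[-4, 1, 0], 0], [[-2.5, 0.6, 0], 0], [[0, 0, -2], 0], [[0, 0, -2], 0], [[0, 0, 0], 0], [[0, 0, 0], 0], [[0, 0, 0], 0]], "hand": 0.2}}

```text
time: 38.55
ee_pos: [0.4275, 0.2465, 0.0911]
eef_rot: [0.685, 0.728, 0.0, -0.0]
ft_force: [-0.1, -0.1, 0.4]
width: 0.0698
grip_force: 0.0
```

```bash
python3 - <<'E'
from meas import *
to(427.5,246,-12.5,3.4)
s=cam('scene'); t=cam('top')
for n,xy,z in (('cap',(.443,.364),.006),('w1',(.4275,.246),.01),('w2',(.427,-.367),.01)): print(n,disc(s,xy,z),disc(t,xy,z))
a=cv2.resize(s['color'][190:310,240:400],(533,400),interpolation=cv2.INTER_CUBIC); cv2.imwrite('pics/g9.png',a[:,:,::-1])
E
```

```text
t 38.55 pos [42.75 24.65  9.11] yaw 3.5 j7 -0.81 w 0.0698 shift [  0.    -0.05 -10.36] turn -0.1
cap [444.3 365.1  25.8 445.1 364.7  45.5  48.9] [249.7  74.7 464.1 234.   81.1 258.  943.6]
w1 [431.6 247.1  29.8 431.6 247.7  52.   58. ] [249.7  74.5 462.8 234.1  80.9 257.2 940.9]
w2 [ 431.5 -365.1   31.4  430.2 -364.9   53.1   60. ] [ 426.9 -366.6   28.6  426.5 -366.6   53.4   55.6]
```

View pics/g9.png

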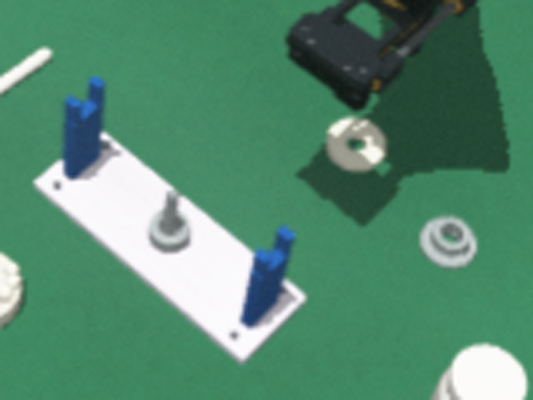

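The bush stands on the plate around the spindle (170,235), and wheel 1 at (355,143) and the cap at (448,240) are undisturbed. Next, wheel 1.

Request:
{"op": "drive_tool", "data": {"series": [[[0, -0.05, -2], 0], [[0, 0, -3], 0], [[0, 0, -3], 0], [[0, 0, -1.5], 0], [[0, 0, -0.8], 0], [[0, 0, 0], 0], [[0, 0, 0], 0], [[0, 0, 0], 0], [[0, 0, 0], 0], [[0, 0, 0], 0]]}}

```text
time: 39.9
ee_pos: [0.4271, 0.2457, -0.0122]
eef_rot: [0.685, 0.728, 0.0, 0.0]
ft_force: [0.4, 0.3, -0.1]
width: 0.07
grip_force: 0.0
```

Request:
{"op": "drive_tool", "data": {"series": [[[0, 0, 0], 0], [[0, 0, 0], 0], [[0, 0, 0], 0], [[0, 0, 0], 0], [[0, 0, 0], 0], [[0, 0, 0], 0], [[0, 0, 0], 0], [[0, 0, 0], 0], [[0, 0, 0], 0], [[0, 0, 0], 0]], "hand": 1, "newtons": 20}}

```text
time: 41.15
ee_pos: [0.4271, 0.2457, -0.0123]
eef_rot: [0.685, 0.728, 0.0, 0.0]
ft_force: [-0.2, 0.3, 0.8]
width: 0.0511
grip_force: 20.0
```

Request:
{"op": "drive_tool", "data": {"series": [[[0, 0, 1], 0], [[0, 0, 3], 0], [[0, 0, 4], 0], [[0, 0, 3], 0], [[4, -0.8, 0.5], 0], [[5, -1, 0], 0], [[5, -1, 0], 0], [[4, -1, 0], 0], [[1.5, -0.3, 0], 0], [[0, 0, 0], 0]]}}

```text
time: 42.4
ee_pos: [0.6225, 0.2044, 0.1028]
eef_rot: [0.686, 0.728, 0.0, -0.0]
ft_force: [-0.4, -0.2, 0.0]
width: 0.0508
grip_force: 20.0
```

```bash
python3 - <<'E'
from meas import *
to(622,205.5,90,3.4)
E
```

```text
t 42.4 pos [62.25 20.44 10.28] yaw 3.4 j7 -0.66 w 0.0508 shift [-0.05  0.11 -1.28] turn -0.0
```

Request:
{"op": "drive_tool", "data": {"series": [[[-0.05, 0.1, -1], 0], [[0, 0, -1], 0], [[0, 0, -0.7], 0], [[0, 0, -0.3], 0], [[0, 0, -0.3], 0], [[0, 0, -0.3], 0], [[0, 0, -0.3], 0], [[0, 0, -0.3], 0], [[0, 0, 0], 0], [[0, 0, 0], 0]]}}

```text
time: 43.65
ee_pos: [0.6216, 0.2057, 0.0608]
eef_rot: [0.685, 0.728, 0.0, 0.0]
ft_force: [0.2, -0.0, -0.1]
width: 0.0511
grip_force: 20.0
```

Request:
{"op": "drive_tool", "data": {"series": [[[0, 0, -0.5], 0], [[0, 0, -0.5], 0], [[0, 0, -0.8], 0], [[0, 0, -1], 0], [[0, 0, -0.8], 0], [[0, 0, -0.4], 0], [[0, 0, -0.1], 0], [[0, 0, 0], 0], [[0, 0, 0], 0], [[0, 0, 0], 0]]}}

```text
time: 44.9
ee_pos: [0.6216, 0.2057, 0.0199]
eef_rot: [0.685, 0.728, 0.0, 0.0]
ft_force: [-0.0, -0.1, -0.3]
width: 0.0511
grip_force: 20.0
```

Request:
{"op": "drive_tool", "data": {"series": [[[0, 0, 0], 0], [[0, 0, 0], 0], [[0, 0, 0], 0], [[0, 0, 0], 0], [[0, 0, 0], 0], [[0, 0, 0], 0], [[0, 0, 3], 0], [[0, 0, 4], 0], [[0, 0, 4], 0], [[0, 0, 0], 0]], "hand": 0.2}}

```text
time: 46.15
ee_pos: [0.623, 0.2068, 0.1332]
eef_rot: [0.685, 0.728, 0.002, 0.001]
ft_force: [0.4, 0.9, -0.5]
width: 0.0695
grip_force: 0.0
```

Request:
{"op": "drive_tool", "data": {"series": [[[-1.7, -4, 0], 0], [[-1.7, -5, 0], 0], [[-1.7, -5, 0], 0], [[-1.7, -5, 0], 0], [[-1.7, -5, 0], 0], [[-1.7, -5, 0], 0], [[-1.7, -5, 0], 0], [[-1.7, -5, 0], 0], [[-1.7, -5, 0], 0], [[-1.7, -5, 0], 0]]}}

```text
time: 47.4
ee_pos: [0.4504, -0.2859, 0.1292]
eef_rot: [0.685, 0.728, -0.0, -0.0]
ft_force: [0.5, 0.4, 0.3]
width: 0.0693
grip_force: 0.0
```

Request:
{"op": "drive_tool", "data": {"series": [[[-1.2, -4, 0], 0], [[-1.2, -4, 0], 0], [[0, 0, 0], 0], [[0, 0, -2], 0], [[0, 0, -2], 0], [[0, 0, 0], 0], [[0, 0, 0], 0], [[0, 0, 0], 0], [[0, 0, 0], 0], [[0, 0, 0], 0]]}}

```text
time: 48.65
ee_pos: [0.4276, -0.3644, 0.0899]
eef_rot: [0.685, 0.728, 0.0, 0.0]
ft_force: [-0.8, -0.2, 1.1]
width: 0.0698
grip_force: 0.0
```

```bash
python3 - <<'E'
from meas import *
to(427.5,-368.4,-12.5,3.4)
s=cam('scene'); t=cam('top')
for n,xy,z in (('cap',(.443,.364),.006),('w2',(.427,-.367),.01)): print(n,disc(s,xy,z),disc(t,xy,z))
# pack: white wheel blob near spindle in top view
hsv=cv2.cvtColor(t['color'],cv2.COLOR_RGB2HSV).astype(int)
a=cv2.resize(s['color'][190:310,240:400],(533,400),interpolation=cv2.INTER_CUBIC)
b=cv2.resize(t['color'][150:210,140:230],(600,400),interpolation=cv2.INTER_CUBIC); cv2.imwrite('pics/h1.png',cv2.resize(np.hstack([a,b])[:,:,::-1],(800,282)))
E
```

```text
t 48.65 pos [ 42.76 -36.44   8.99] yaw 3.5 j7 0.42 w 0.0698 shift [-1.000e-02 -4.000e-01 -1.024e+01] turn -0.1
cap [444.7 364.5  25.9 445.2 364.7  45.5  49.1] [442.9 363.6  25.1 442.8 363.1  47.3  48.6]
w2 [ 432.2 -365.1   31.7  431.1 -364.3   53.9   60.7] [ 797.2  -23.3  974.7  718.9  -29.1 1444.  1546.7]
```

Request:
{"op": "drive_tool", "data": {"series": [[[0, -0.4, -2], 0], [[0, 0, -3], 0], [[0, 0, -3], 0], [[0, 0, -1.5], 0], [[0, 0, -0.7], 0], [[0, 0, 0], 0], [[0, 0, 0], 0], [[0, 0, 0], 0], [[0, 0, 0], 0], [[0, 0, 0], 0]]}}

```text
time: 50.0
ee_pos: [0.4276, -0.3684, -0.0121]
eef_rot: [0.685, 0.728, -0.0, 0.0]
ft_force: [-0.2, -0.7, -1.0]
width: 0.0697
grip_force: 0.0
```

Request:
{"op": "drive_tool", "data": {"series": [[[0, 0, 0], 0], [[0, 0, 0], 0], [[0, 0, 0], 0], [[0, 0, 0], 0], [[0, 0, 0], 0], [[0, 0, 0], 0], [[0, 0, 0], 0], [[0, 0, 0], 0], [[0, 0, 0], 0], [[0, 0, 0], 0]], "hand": 1}}

```text
time: 51.25
ee_pos: [0.4275, -0.3683, -0.0123]
eef_rot: [0.685, 0.728, 0.0, 0.0]
ft_force: [0.0, 0.2, -0.8]
width: 0.0513
grip_force: 20.0
```

Request:
{"op": "drive_tool", "data": {"series": [[[0, 0, 1], 0], [[0, 0, 3], 0], [[0, 0, 4], 0], [[0, 0, 3.5], 0], [[1.5, 4, 0.5], 0], [[1.7, 5, 0], 0], [[1.7, 5, 0], 0], [[1.7, 5, 0], 0], [[1.7, 5, 0], 0], [[1.7, 5, 0], 0]]}}

```text
time: 52.5
ee_pos: [0.528, -0.0768, 0.1085]
eef_rot: [0.685, 0.728, 0.0, 0.001]
ft_force: [0.6, 0.2, -1.0]
width: 0.0512
grip_force: 20.0
```

Request:
{"op": "drive_tool", "data": {"series": [[[1.7, 5, 0], 0], [[1.7, 5, 0], 0], [[1.7, 5, 0], 0], [[1.7, 5, 0], 0], [[1.7, 5, 0], 0], [[1.0, 3, 0], 0], [[0, 0, 0], 0], [[0, 0, 0], 0], [[0, 0, 0], 0], [[0, 0, 0], 0]]}}

```text
time: 53.75
ee_pos: [0.6228, 0.2004, 0.1079]
eef_rot: [0.686, 0.728, -0.0, 0.0]
ft_force: [-0.4, -0.1, -0.2]
width: 0.0009
grip_force: 0.0
```

```bash
python3 - <<'E'
from meas import *
to(622,205.5,90,3.4)
E
```

```text
t 53.75 pos [62.28 20.04 10.79] yaw 3.4 j7 -0.66 w 0.0009 shift [-0.08  0.51 -1.79] turn -0.0
```

The wheel was knocked out of the grip, probably on the near bracket: its underside was at about 120 mm and the prong tops are at 122 mm. I'll rise clear and find it.

Request:
{"op": "drive_tool", "data": {"series": [[[0, 0, 4], 0], [[0, 0, 4], 0], [[-3, -3, 0], 0], [[-5, -5, 0], 0], [[-5, -5, 0], 0], [[-4, -5, 0], 0], [[-2, -5, 0], 0], [[0, -5, 0], 0], [[0, 0, 0], 0], [[0, 0, 0], 0]], "hand": 0.2}}

```text
time: 55.0
ee_pos: [0.4492, -0.0604, 0.1885]
eef_rot: [0.685, 0.729, 0.0, -0.0]
ft_force: [0.6, 0.9, 0.5]
width: 0.0696
grip_force: 0.0
```

```bash
python3 - <<'E'
from meas import *
to(622,205.5,90,3.4)
s=cam('scene'); t=cam('top')
cv2.imwrite('pics/h2.png',np.vstack([np.hstack([cv2.resize(c['color'][y0:y0+150,x0:x0+200],(400,300),interpolation=cv2.INTER_CUBIC) for c,x0,y0 in r_]) for r_ in [[(s,210,180),(t,110,120)],[(s,130,60),(t,250,110)]]])[:,:,::-1])
for c in (s,t):
    _,w=masks(c); n,l,st,ce=cv2.connectedComponentsWithStats(w.astype(np.uint8))
    for i in range(1,n):
        if 60<st[i,4]<900: print(c['n'],ce[i].round(1),st[i],(onz(c,*ce[i],.01)[:2]*1000).round())
print(r.read_state()['time'])
E
```

```text
t 55.0 pos [44.92 -6.04 18.85] yaw 3.5 j7 0.1 w 0.0696 shift [17.28 26.59 -9.85] turn -0.1
scene [171.7   5.7] [142   0  66  18 638] [   90. -1110.]
scene [276.4   7.7] [266   1  24  16 155] [-260. -784.]
scene [501.2   4.8] [485   0  27  15 244] [-1104.  -124.]
scene [439.9  26.8] [423  15  35  24 310] [-709. -204.]
scene [492.3  54.2] [468  44  44  25 383] [-707.   59.]
scene [420.7  89.8] [407  76  29  28 426] [-278.   -0.]
scene [151.  134.9] [146 131  12   9  76] [ 632. -468.]
scene [237.  144.4] [228 138  19  14 218] [ 439. -237.]
scene [192.7 163.2] [159 146  68  36 222] [ 603. -268.]
scene [193.2 171.4] [180 163  25  16 116] [ 624. -238.]
scene [189.4 182.8] [166 171  47  27 464] [ 662. -207.]
scene [242.9 212.8] [232 205  23  17  93] [611.  -7.]
scene [190.2 218.2] [179 206  25  28 507] [742. -96.]
scene [ 97.  224.5] [ 90 213  15  20  95] [ 964. -259.]
scene [374.  262.7] [367 256  16  13  76] [449. 367.]
scene [233.5 275.1] [222 265  24  22 423] [769. 136.]
scene [384.6 306. ] [372 293  26  28 491] [530. 470.]
top [266. 127.] [255 117  23  21 386] [787. -60.]
top [204.2 136.1] [195 127  20  19 268] [773. 141.]
top [321.5 158.1] [290 146  71  25 396] [ 668. -226.]
top [395.9 162.1] [391 156  11  12  76] [ 634. -458.]
top [322.5 164.5] [311 160  25  10  66] [ 647. -227.]
top [322.4 182.9] [311 163  37  59 297] [ 587. -220.]
top [254.6 181.2] [252 168   6  28  92] [611.  -8.]
top [308.  199.5] [305 176   7  47 143] [ 538. -169.]
top [264.6 201.3] [262 178   6  47 145] [544. -33.]
top [ 92.3 207.9] [ 83 199  20  19 287] [569. 500.]
top [331.8 228.2] [321 218  22  21 322] [ 442. -232.]
top [465.1 250.3] [446 220  66  49 244] [ 342. -624.]
top [486.8 236.1] [480 229  14  15 162] [ 379. -697.]
top [469.4 251. ] [463 243  14  16 167] [ 339. -637.]
top [506.  251.2] [500 244  12  15 149] [ 329. -745.]
top [238.8 366.1] [228 350  23  34 657] [68. 83.]
55.1
```

View pics/h2.png

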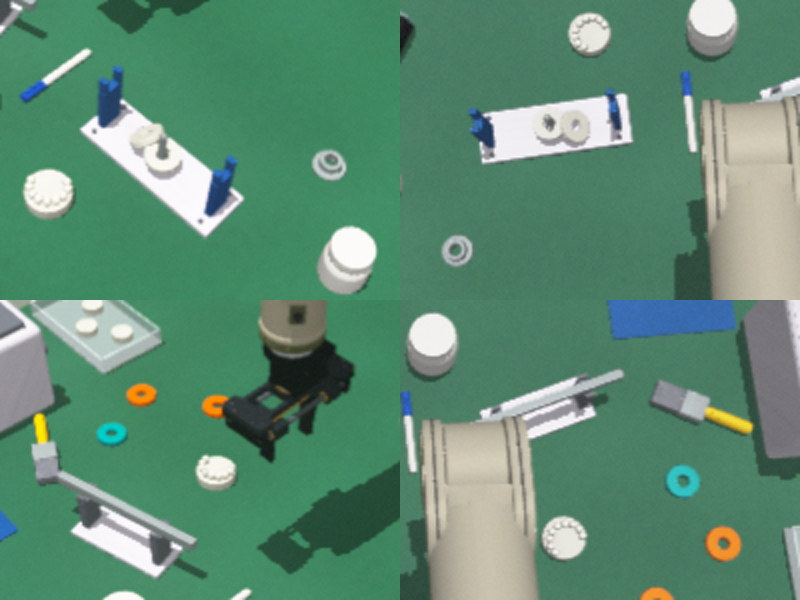

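All four crops: wheel 2 leans on the pack on the carrier's -y side. Its centre is at (575,126) in the upper right (top) crop and (148,135) in the upper left (scene) crop. I'll triangulate it, grip it across x and set it flat on the bench.

```bash
cat >> h.py <<'E'
def tri(c1,u1,c2,u2):
    o,d=ray(c1,*u1);p,e=ray(c2,*u2); A=np.stack([d,-e],1); k=np.linalg.lstsq(A,p-o,rcond=None)[0]
    a,b=o+k[0]*d,p+k[1]*e; return ((a+b)/2*1000).round(1),round(np.linalg.norm(a-b)*1000,1)
E
python3 - <<'E'
from meas import *
s=cam('scene'); t=cam('top')
print('w2',tri(t,(197.2,182.8),s,(283.8,247.3)),'w1',tri(t,(184,182.5),s,(291.5,258)))
# V values around wheel in top view
g=t['color'].max(2)[172:195,175:215]; print('\n'.join(' '.join('%3d'%v for v in row) for row in g))
E
```

```text
w2 (array([615.1, 170.6,  32.3]), np.float64(2.4)) w1 (array([621.1, 210.2,  30.1]), np.float64(1.0))
133 142 149 150 141 152 168 183 219 236 239 240 241 240 240 241 242 242 242 242 242 242 242 242 242 242 242 242 242 242 242 242 242 242 243 243 243 243 241 216
189 219 238 240 240 238 238 238 236 230 236 238 240 241 242 242 242 242 242 242 242 242 241 242 241 242 242 243 242 242 242 242 243 243 243 243 243 243 241 223
238 240 241 241 241 238 237 236 234 233 233 234 234 229 238 241 242 242 241 242 241 238 236 235 239 241 242 243 242 243 242 242 242 242 243 243 243 242 233 205
241 241 241 241 236 235 235 234 233 233 232 232 232 232 236 230 238 240 225 228 222 217 216 217 221 232 239 242 241 242 242 242 242 242 242 242 243 242 231 196
241 242 241 238 235 233 233 230 229 229 232 232 231 232 232 229 225 222 216 216 213 212 213 212 214 215 227 239 242 242 242 242 242 242 242 243 243 242 240 196
242 241 236 234 233 233 229 202 186 177 220 231 232 231 232 230 220 216 213 214 213 211 212 212 212 215 217 226 238 242 242 243 242 243 243 243 243 243 241 183
241 240 235 233 232 232 213 183 182 15
[... 1981 characters left out ...]
 183 172 172 229 241 243 243 243 243 243 243 243 243 243 241
243 242 242 242 240 205 174 159 153 152 155 154 157 168 183 231 237 203 162 151 150 147 147 149 153 156 159 181 236 243 243 243 243 243 243 243 242 242 242 241
242 242 242 242 241 239 236 199 177 172 172 175 184 232 239 242 242 239 204 174 161 156 154 156 169 172 185 233 242 242 242 242 241 241 241 240 238 235 224 200
242 242 242 242 242 242 242 240 240 240 240 240 241 242 243 243 243 243 241 239 207 178 170 182 229 236 238 240 240 239 235 225 200 175 161 155 143 134 122 112
242 241 242 242 242 242 242 243 243 242 243 242 242 243 242 242 242 241 240 241 239 238 235 230 222 197 174 161 152 142 131 125 112 105 122 125 123 119 122 122
```

```bash
python3 - <<'E'
from meas import *
t=cam('top')
print(onz(t,197.5,182.2,.033)*1000, onz(t,184.3,181.8,.04)*1000)
to(618,167,100,3.4)
E
```

```text
[617.47605474 168.55983645  33.        ] [620.48112275 208.08810339  40.        ]
t 55.25 pos [44.94 -5.98 18.84] yaw 3.7 j7 0.1 w 0.0697 shift [16.86 22.68 -8.84] turn -0.3
```

Request:
{"op": "drive_tool", "data": {"series": [[[3, 4, 0], 0], [[4, 5, 0], 0], [[4, 5, 0], 0], [[4, 5, 0], 0], [[1.8, 3.7, 0], 0], [[0, 0, -2], 0], [[0, 0, -3], 0], [[0, 0, -3], 0], [[0, 0, 0], 0], [[0, 0, 0], 0]]}}

```text
time: 56.5
ee_pos: [0.6147, 0.1625, 0.1094]
eef_rot: [0.685, 0.729, 0.001, 0.0]
ft_force: [0.2, -0.2, 0.6]
width: 0.07
grip_force: 0.0
```

```bash
python3 - <<'E'
from meas import *
to(617.5,167,7,3.4)
E
```

```text
t 56.5 pos [61.47 16.25 10.94] yaw 3.5 j7 -0.62 w 0.07 shift [  0.28   0.45 -10.24] turn -0.1
```

Request:
{"op": "drive_tool", "data": {"series": [[[0.3, 0.4, -2], 0], [[0, 0, -2], 0], [[0, 0, -2], 0], [[0, 0, -2], 0], [[0, 0, -1], 0], [[0, 0, -0.6], 0], [[0, 0, -0.5], 0], [[0, 0, 0], 0], [[0, 0, 0], 0], [[0, 0, 0], 0]]}}

```text
time: 57.75
ee_pos: [0.6177, 0.1667, 0.0078]
eef_rot: [0.685, 0.729, 0.001, 0.0]
ft_force: [0.3, -0.0, 0.2]
width: 0.0698
grip_force: 0.0
```

Request:
{"op": "drive_tool", "data": {"series": [[[0, 0, 0], 0], [[0, 0, 0], 0], [[0, 0, 0], 0], [[0, 0, 0], 0], [[0, 0, 0], 0], [[0, 0, 0], 0], [[0, 0, 0], 0], [[0, 0, 0], 0], [[0, 0, 0], 0], [[0, 0, 0], 0]], "hand": 1, "newtons": 25}}

```text
time: 59.0
ee_pos: [0.6175, 0.1666, 0.0074]
eef_rot: [0.685, 0.729, 0.0, -0.0]
ft_force: [0.7, -0.5, 0.9]
width: 0.0513
grip_force: 25.0
```

Request:
{"op": "drive_tool", "data": {"series": [[[0, 0, 0.5], 0], [[0, 0, 2], 0], [[0, 0, 4], 0], [[0, 0, 4], 0], [[0, 0, 3], 0], [[-3, 0.5, 0], 0], [[-5, 0.5, 0], 0], [[-5, 0.5, 0], 0], [[-4, 0.5, 0], 0], [[0, 0, 0], 0]]}}

```text
time: 60.25
ee_pos: [0.4454, 0.1873, 0.1434]
eef_rot: [0.684, 0.73, -0.0, 0.002]
ft_force: [1.2, 0.2, -0.7]
width: 0.051
grip_force: 25.0
```

Request:
{"op": "drive_tool", "data": {"series": [[[0, 0, -3], 0], [[0, 0, -4], 0], [[0, 0, -3], 0], [[0, 0, -2], 0], [[0, 0, -1], 0], [[0, 0, -0.5], 0], [[0, 0, 0], 0], [[0, 0, 0], 0], [[0, 0, 0], 0], [[0, 0, 0], 0]]}}

```text
time: 61.5
ee_pos: [0.4476, 0.1866, 0.0076]
eef_rot: [0.685, 0.729, 0.0, 0.0]
ft_force: [0.1, 0.1, -0.5]
width: 0.0513
grip_force: 25.0
```

```bash
python3 - <<'E'
from meas import *
to(450,190,0,3.4)
print(pose()[2]['width'],pose()[2]['ft_force'])
s=cam('scene')
_,w=masks(s)
print(disc(s,(.45,.19),.02),proj(s,[.45,.19,.02]))
E
```

```text
t 61.5 pos [44.76 18.66  0.76] yaw 3.6 j7 -0.81 w 0.0513 shift [ 0.24  0.34 -0.76] turn -0.2
0.05130224171530307 [ 0.09814287  0.14768883 -0.53642452]
[ 123.3 -459.6 1333.8  284.8 -416.9 1765.5 2162.9] [328.07060294 222.14394845]
```

Request:
{"op": "drive_tool", "data": {"series": [[[0, 0, -0.3], 0], [[0, 0, -0.3], 0], [[0, 0, -0.3], 0], [[0, 0, -0.2], 0], [[0, 0, 0], 0], [[0, 0, 0], 0], [[0, 0, 0], 0], [[0, 0, 0], 0], [[0, 0, 0], 0], [[0, 0, 0], 0]]}}

```text
time: 62.8
ee_pos: [0.4474, 0.1866, -0.0036]
eef_rot: [0.685, 0.729, 0.0, -0.0]
ft_force: [-0.3, -0.3, -0.9]
width: 0.0513
grip_force: 25.0
```

Request:
{"op": "drive_tool", "data": {"series": [[[0, 0, 0], 0], [[0, 0, 0], 0], [[0, 0, 0], 0], [[0, 0, 0], 0], [[0, 0, 0], 0], [[0, 0, 4], 0], [[0, 0, 4], 0], [[0, 0, 4], 0], [[0, -5, 0], 0], [[0, -5, 0], 0]], "hand": 0.2}}

```text
time: 64.05
ee_pos: [0.4475, 0.0858, 0.1168]
eef_rot: [0.684, 0.729, 0.001, 0.0]
ft_force: [0.8, -1.2, 1.1]
width: 0.0699
grip_force: 0.0
```

Request:
{"op": "drive_tool", "data": {"series": [[[0, -5, 0], 0], [[0, -5, 0], 0], [[0, -5, 0], 0], [[0, 0, 0], 0], [[0, 0, 0], 0], [[0, 0, 0], 0], [[0, 0, 0], 0], [[0, 0, 0], 0], [[0, 0, 0], 0], [[0, 0, 0], 0]]}}

```text
time: 65.3
ee_pos: [0.4474, -0.0632, 0.1164]
eef_rot: [0.685, 0.729, 0.0, -0.0]
ft_force: [0.0, 0.0, -0.1]
width: 0.0698
grip_force: 0.0
```

```bash
python3 - <<'E'
from meas import *
s=cam('scene');t=cam('top')
for n,xy,z in (('cap',(.443,.364),.006),('w2',(.449,.190),.01)): print(n,disc(s,xy,z),disc(t,xy,z))
to(622,205,90,3.4)
g=t['color'].max(2)[172:195,175:215]; print('\n'.join(' '.join('%3d'%v for v in row) for row in g[::2]))
E
```

```text
cap [444.3 365.1  25.8 445.1 364.7  45.7  48.9] [442.8 363.6  25.2 442.8 363.3  47.2  48.8]
w2 [449.7 201.5  29.1 449.9 200.4  52.8  55.8] [446.  198.   28.2 446.  197.9  52.9  54.8]
t 65.4 pos [44.74 -6.34 11.64] yaw 3.6 j7 -0.02 w 0.0694 shift [17.46 26.84 -2.64] turn -0.2
134 143 151 152 144 157 173 182 220 237 240 241 241 240 240 242 241 243 243 243 242 242 242 242 242 242 242 242 242 242 243 243 243 243 243 243 243 243 241 218
239 240 242 242 241 239 238 237 235 234 233 234 235 231 239 242 242 242 243 242 243 242 242 242 243 243 242 243 243 243 243 243 242 242 243 243 243 242 234 208
242 242 242 238 236 234 233 231 231 231 232 234 233 233 233 230 229 239 241 242 242 242 242 242 242 242 242 242 243 242 242 243 242 243 242 243 243 243 240 196
242 240 235 233 233 232 214 186 184 161 175 221 231 232 234 233 232 220 238 242 242 243 242 243 243 243 243 243 243 243 243 243 243 243 242 243 243 242 240 183
242 235 234 235 233 232 212 142 115 103  93 109 166 224 234 235 232 222 238 242 242 242 242 242 242 242 242 243 242 242 242 243 242 242 242 242 242 240 208 161
241 236 235 234 233 228 
[... 395 characters left out ...]
 241 242 241 242 242 242 242 242 241 242 242 242 242 242 240
242 242 240 199 178 211 227 231 231 231 231 229 227 200 149 138 155 182 236 242 242 242 242 242 242 242 242 242 242 242 242 242 242 242 242 242 242 242 242 240
243 243 242 241 238 189 156 156 152 152 151 153 153 153 157 181 232 241 242 242 242 242 242 242 242 242 242 242 242 243 243 243 243 243 244 244 243 243 243 242
242 243 242 242 242 240 237 203 174 175 175 172 185 233 240 242 243 243 243 243 243 243 243 242 243 243 243 243 243 243 242 242 241 242 242 241 239 235 225 201
242 242 242 243 243 243 242 242 242 243 243 243 243 243 243 243 242 241 241 242 241 241 240 236 225 201 176 162 154 141 134 124 115 109 124 127 126 125 123 123
```

Wheel 2 is flat on the bench at (446.6, 198.8) mm and the pack is intact. Regrasp it, this time carrying it higher.

Request:
{"op": "drive_tool", "data": {"series": [[[0, 3, 0], 0], [[0, 5, 0], 0], [[0, 5, 0], 0], [[0, 5, 0], 0], [[0, 5, 0], 0], [[0, 3.2, 0], 0], [[0, 0, 0], 0], [[0, 0, -2], 0], [[0, 0, -3], 0], [[0, 0, 0], 0]]}}

```text
time: 66.65
ee_pos: [0.446, 0.1964, 0.064]
eef_rot: [0.685, 0.728, -0.002, -0.001]
ft_force: [0.4, -0.9, 0.0]
width: 0.0699
grip_force: 0.0
```

Request:
{"op": "drive_tool", "data": {"series": [[[0, 0, 0], 0], [[0, 0, 0], 0], [[0, 0, 0], 0], [[0, 0, 0], 0], [[0, 0, 0], 0], [[0, 0, 0], 0], [[0, 0, 0], 0], [[0, 0, 0], 0], [[0, 0, 0], 0], [[0, 0, 0], 0]]}}

```text
time: 67.9
ee_pos: [0.4474, 0.1987, 0.0664]
eef_rot: [0.685, 0.729, 0.0, -0.0]
ft_force: [-0.3, -0.5, 0.2]
width: 0.0698
grip_force: 0.0
```

```bash
python3 - <<'E'
from meas import *
to(446.6,198.8,-12.5,3.4)
E
```

```text
t 67.9 pos [44.74 19.87  6.64] yaw 3.6 j7 -0.77 w 0.0698 shift [-0.08  0.01 -7.89] turn -0.2
```

Request:
{"op": "drive_tool", "data": {"series": [[[0, 0, -2], 0], [[0, 0, -3], 0], [[0, 0, -2], 0], [[0, 0, -0.9], 0], [[0, 0, 0], 0], [[0, 0, 0], 0], [[0, 0, 0], 0], [[0, 0, 0], 0], [[0, 0, 0], 0], [[0, 0, 0], 0]]}}

```text
time: 69.15
ee_pos: [0.4475, 0.1986, -0.0125]
eef_rot: [0.685, 0.729, 0.0, 0.0]
ft_force: [-0.2, 0.1, -1.3]
width: 0.0696
grip_force: 0.0
```

Request:
{"op": "drive_tool", "data": {"series": [[[0, 0, 0], 0], [[0, 0, 0], 0], [[0, 0, 0], 0], [[0, 0, 0], 0], [[0, 0, 0], 0], [[0, 0, 0], 0], [[0, 0, 0], 0], [[0, 0, 0], 0], [[0, 0, 0], 0], [[0, 0, 0], 0]], "hand": 1, "newtons": 20}}

```text
time: 70.4
ee_pos: [0.4474, 0.1987, -0.0126]
eef_rot: [0.685, 0.729, 0.0, -0.0]
ft_force: [0.1, 1.2, -0.4]
width: 0.0511
grip_force: 20.0
```

Request:
{"op": "drive_tool", "data": {"series": [[[0, 0, 1], 0], [[0, 0, 3], 0], [[0, 0, 4], 0], [[0, 0, 4], 0], [[3, 0.2, 0], 0], [[5, 0.2, 0], 0], [[5, 0.2, 0], 0], [[3.5, 0.1, 0], 0], [[1, 0, 0], 0], [[0, 0, 0], 0]]}}

```text
time: 71.65
ee_pos: [0.622, 0.206, 0.1076]
eef_rot: [0.685, 0.729, 0.0, -0.0]
ft_force: [-1.3, -0.5, -0.1]
width: 0.051
grip_force: 20.0
```

```bash
python3 - <<'E'
from meas import *
to(622,205.5,90,3.4)
E
```

```text
t 71.65 pos [62.2  20.6  10.76] yaw 3.6 j7 -0.69 w 0.051 shift [-0.   -0.05 -1.76] turn -0.2
```

Request:
{"op": "drive_tool", "data": {"series": [[[0, -0.05, -1], 0], [[0, 0, -1], 0], [[0, 0, -1], 0], [[0, 0, -0.4], 0], [[0, 0, -0.3], 0], [[0, 0, -0.3], 0], [[0, 0, -0.3], 0], [[0, 0, -0.3], 0], [[0, 0, 0], 0], [[0, 0, 0], 0]]}}

```text
time: 72.9
ee_pos: [0.6225, 0.2052, 0.0615]
eef_rot: [0.685, 0.729, 0.0, -0.0]
ft_force: [-0.4, -0.2, -0.5]
width: 0.051
grip_force: 20.0
```

Request:
{"op": "drive_tool", "data": {"series": [[[0, 0, -0.5], 0], [[0, 0, -0.5], 0], [[0, 0, -0.8], 0], [[0, 0, -0.8], 0], [[0, 0, -0.5], 0], [[0, 0, -0.1], 0], [[0, 0, 0], 0], [[0, 0, 0], 0], [[0, 0, 0], 0], [[0, 0, 0], 0]]}}

```text
time: 74.15
ee_pos: [0.6225, 0.2051, 0.0295]
eef_rot: [0.685, 0.729, 0.0, 0.0]
ft_force: [-0.5, -0.0, -1.0]
width: 0.0512
grip_force: 20.0
```

Request:
{"op": "drive_tool", "data": {"series": [[[0, 0, 0], 0], [[0, 0, 0], 0], [[0, 0, 0], 0], [[0, 0, 0], 0], [[0, 0, 0], 0], [[0, 0, 3], 0], [[0, 0, 4], 0], [[0, 0, 4], 0], [[-3, 0, 0], 0], [[-4, 0, 0], 0]], "hand": 0.2}}

```text
time: 75.4
ee_pos: [0.5521, 0.2054, 0.1398]
eef_rot: [0.685, 0.728, 0.001, 0.0]
ft_force: [-0.2, 0.4, 0.0]
width: 0.0694
grip_force: 0.0
```

Request:
{"op": "drive_tool", "data": {"series": [[[-4, 3, 0], 0], [[-4, 5, 0], 0], [[-3, 5, 0], 0], [[0, 2.9, 0], 0], [[0, 0, 0], 0], [[0, 0, -3], 0], [[0, 0, -3], 0], [[0, 0, 0], 0], [[0, 0, 0], 0], [[0, 0, 0], 0]]}}

```text
time: 76.65
ee_pos: [0.4441, 0.3633, 0.0807]
eef_rot: [0.685, 0.729, 0.001, 0.0]
ft_force: [-0.1, 0.1, -0.5]
width: 0.0695
grip_force: 0.0
```

```bash
python3 - <<'E'
from meas import *
to(443,364.3,-7,3.4)
s=cam('scene')
print(disc(s,(.443,.364),.006),'expect 444.3 365.1')
hsv=cv2.cvtColor(s['color'],cv2.COLOR_RGB2HSV).astype(int)
for z in (.05,.08): print(proj(s,[.622,.2055,z]).round(1))
u,v=proj(s,[.622,.2055,.05]).astype(int); g=s['color'].max(2)[v-12:v+20,u-14:u+15]; print('\n'.join(' '.join('%3d'%x for x in row) for row in g[::2]))
E
```

```text
t 76.65 pos [44.41 36.33  8.07] yaw 3.5 j7 -1.08 w 0.0695 shift [-0.11  0.1  -8.77] turn -0.1
[ 110.7 -473.  1349.9  268.7 -417.7 1781.5 2164.8] expect 444.3 365.1
[290.7 253.3]
[291.5 247.4]
249 249 249 249 250 250 250 249 247 231 171 146 139 140 138 141 141 138 140 140 139 143 139 141 140 142 143 142 142
248 249 249 249 249 249 249 249 250 250 249 240 195 155 142 143 142 142 141 140 141 141 141 141 139 141 141 143 140
249 249 248 249 249 249 249 249 248 249 250 249 248 241 218 177 165 156 145 141 141 139 141 140 141 140 143 143 141
250 249 249 249 248 249 249 249 248 247 248 248 247 238 209 208 208 227 241 236 199 159 143 140 140 141 142 142 142
250 250 250 249 249 248 247 248 248 248 248 248 246 225 150 148 147 189 237 247 248 246 228 161 143 141 143 143 141
250 250 250 250 250 249 248 249 249 249 248 246 234 182 128 119 122 177 236 248 248 249 246 234 184 146 142 141 142
250 250 250 250 250 247 246 248 248 249 248 233 169 145 125 120 127 151 211 245 248 248 248 246 228 168 147 144 142
250 251 251 250 249 237 232 248 248 248 248 241 203 150 130 120 125 172 231 247 248 248 249 247 
[... 247 characters left out ...]
 250
251 251 250 250 250 249 236 212 226 210 193 202 229 239 240 242 243 239 228 211 197 199 211 206 176 229 249 250 250
251 251 251 250 251 250 249 232 184 208 236 243 241 226 194 189 191 207 235 244 239 213 173 166 177 232 250 251 251
249 251 251 251 251 251 250 240 195 167 166 169 180 194 205 207 204 194 176 174 175 163 168 177 229 249 251 251 251
196 236 249 251 251 251 251 251 250 238 194 169 167 166 168 167 164 167 165 166 171 192 235 249 250 251 250 251 251
142 151 177 226 248 250 251 250 251 251 250 249 238 209 200 200 203 203 206 234 248 249 250 251 251 251 251 251 251
137 137 139 146 165 209 240 249 250 251 250 251 251 251 251 250 250 250 251 251 251 251 250 250 251 251 251 251 251
```

Request:
{"op": "drive_tool", "data": {"series": [[[-0.1, 0.1, -2], 0], [[0, 0, -3], 0], [[0, 0, -2], 0], [[0, 0, -1.2], 0], [[0, 0, -0.5], 0], [[0, 0, 0], 0], [[0, 0, 0], 0], [[0, 0, 0], 0], [[0, 0, 0], 0], [[0, 0, 0], 0]]}}

```text
time: 77.95
ee_pos: [0.4424, 0.364, -0.0075]
eef_rot: [0.685, 0.729, 0.0, 0.0]
ft_force: [-0.2, 0.3, -0.2]
width: 0.0696
grip_force: 0.0
```

Request:
{"op": "drive_tool", "data": {"series": [[[0, 0, 0], 0], [[0, 0, 0], 0], [[0, 0, 0], 0], [[0, 0, 0], 0], [[0, 0, 0], 0], [[0, 0, 0], 0], [[0, 0, 0], 0], [[0, 0, 0], 0], [[0, 0, 0], 0], [[0, 0, 0], 0]], "hand": 1, "newtons": 30}}

```text
time: 79.2
ee_pos: [0.4424, 0.3639, -0.0076]
eef_rot: [0.685, 0.729, 0.0, -0.0]
ft_force: [0.9, 0.2, 0.4]
width: 0.0309
grip_force: 30.0
```

Request:
{"op": "drive_tool", "data": {"series": [[[0, 0, 1], 0], [[0, 0, 3], 0], [[0, 0, 4], 0], [[0, 0, 5], 0], [[0, -3, 0.5], 0], [[0, -5, 0], 0], [[0, -5, 0], 0], [[2, -2.9, 0], 0], [[4, 0, 0], 0], [[4, 0, 0], 0]]}}

```text
time: 80.45
ee_pos: [0.5438, 0.204, 0.1281]
eef_rot: [0.685, 0.728, 0.0, 0.001]
ft_force: [0.4, 1.1, -0.2]
width: 0.0309
grip_force: 30.0
```

Request:
{"op": "drive_tool", "data": {"series": [[[4, 0, 0], 0], [[3, 0, 0], 0], [[0.9, 0, 0], 0], [[0, 0, 0], 0], [[0, 0, 0], 0], [[0, 0, 0], 0], [[0, 0, 0], 0], [[0, 0, 0], 0], [[0, 0, 0], 0], [[0, 0, 0], 0]]}}

```text
time: 81.7
ee_pos: [0.6214, 0.2049, 0.1274]
eef_rot: [0.685, 0.729, 0.0, -0.0]
ft_force: [-0.2, -0.7, -1.0]
width: 0.0311
grip_force: 30.0
```

```bash
python3 - <<'E'
from meas import *
to(622,205.5,90,3.4)
E
```

```text
t 81.7 pos [62.14 20.49 12.74] yaw 3.6 j7 -0.68 w 0.0311 shift [ 0.06  0.06 -3.74] turn -0.2
```

Request:
{"op": "drive_tool", "data": {"series": [[[0.05, 0.05, -1], 0], [[0, 0, -2], 0], [[0, 0, -1.5], 0], [[0, 0, -0.4], 0], [[0, 0, -0.3], 0], [[0, 0, -0.3], 0], [[0, 0, -0.3], 0], [[0, 0, -0.3], 0], [[0, 0, 0], 0], [[0, 0, 0], 0]]}}

```text
time: 82.95
ee_pos: [0.6219, 0.2055, 0.0665]
eef_rot: [0.685, 0.729, 0.0, 0.0]
ft_force: [-0.0, -0.1, 0.1]
width: 0.0311
grip_force: 30.0
```

Request:
{"op": "drive_tool", "data": {"series": [[[0, 0, -0.5], 0], [[0, 0, -0.5], 0], [[0, 0, -0.5], 0], [[0, 0, -0.5], 0], [[0, 0, -0.2], 0], [[0, 0, 0], 0], [[0, 0, 0], 0], [[0, 0, 0], 0], [[0, 0, 0], 0], [[0, 0, 0], 0]]}}

```text
time: 84.2
ee_pos: [0.6219, 0.2055, 0.0445]
eef_rot: [0.685, 0.729, 0.0, -0.0]
ft_force: [-0.2, 0.1, -0.2]
width: 0.0312
grip_force: 30.0
```

Request:
{"op": "drive_tool", "data": {"series": [[[0, 0, 0], 0], [[0, 0, 0], 0], [[0, 0, 0], 0], [[0, 0, 0], 0], [[0, 0, 0], 0], [[0, 0, 3], 0], [[0, 0, 4], 0], [[0, 0, 3], 0], [[0, 0, 0], 0], [[0, 0, 0], 0]], "hand": 0.3}}

```text
time: 85.45
ee_pos: [0.6217, 0.2052, 0.1437]
eef_rot: [0.685, 0.729, -0.0, -0.0]
ft_force: [0.5, -0.5, -0.8]
width: 0.0608
grip_force: 0.0
```

Request:
{"op": "drive_tool", "data": {"series": [[[0.2, -3, 0], 1], [[0.2, -5, 0], 1.5], [[0.2, -5, 0], 1.5], [[0.2, -5, 0], 1.5], [[0.2, -5, 0], 1.5], [[0.2, -5, 0], 1.5], [[0.2, -5, 0], 1.5], [[0.2, -5, 0], 1], [[0.3, -3, 0], 1], [[0, -1, 0], 0]]}}

```text
time: 86.7
ee_pos: [0.6401, -0.2168, 0.1427]
eef_rot: [0.606, 0.795, -0.0, -0.001]
ft_force: [-0.2, 0.7, -0.8]
width: 0.0608
grip_force: 0.0
```

Request:
{"op": "drive_tool", "data": {"series": [[[0, 0, 0], 0], [[0, 0, -2], 0], [[0, 0, -1], 0], [[0, 0, 0], 0], [[0, 0, 0], 0], [[0, 0, 0], 0], [[0, 0, 0], 0], [[0, 0, 0], 0], [[0, 0, 0], 0], [[0, 0, 0], 0]]}}

```text
time: 87.95
ee_pos: [0.6409, -0.2146, 0.1144]
eef_rot: [0.605, 0.796, 0.0, -0.0]
ft_force: [-0.1, 0.5, 0.3]
width: 0.0608
grip_force: 0.0
```

```bash
python3 - <<'E'
from meas import *
to(643,-213.4,57,15.5)
s=cam('scene');t=cam('top')
u,v=proj(s,[.622,.2055,.06]).astype(int); g=s['color'].max(2)[v-14:v+24,u-14:u+15]; print('\n'.join(' '.join('%3d'%x for x in row) for row in g[::2]))
# bar +y end at parked pose
for c in (s,t): print(c['n'],[proj(c,[.643-.1335*f*.267/.267*0-f*.0347,-.2134+f*.1253,.079]).round(1) for f in (-1,1)])
E
```

```text
t 87.95 pos [ 64.09 -21.46  11.44] yaw 15.6 j7 0.16 w 0.0608 shift [ 0.21  0.12 -5.74] turn -0.1
249 250 250 248 233 172 147 141 143 144 139 140 140 139 139 142 141 142 142 143 143 141 142 141 141 141 138 139 139
249 249 250 250 250 248 234 186 153 143 138 139 139 140 140 141 140 140 139 140 143 140 141 140 139 143 141 141 138
249 249 249 249 249 250 250 250 248 232 173 145 140 141 139 138 141 139 138 140 143 142 140 141 143 142 142 143 140
249 249 249 249 249 249 249 250 250 250 250 240 194 153 142 139 142 142 142 144 142 142 140 139 141 141 142 143 140
249 248 249 249 249 249 249 249 249 249 250 248 242 220 198 191 191 177 158 148 142 141 144 142 141 141 144 142 141
250 249 249 249 249 249 249 249 246 234 215 207 201 185 181 197 189 180 197 205 192 164 145 140 142 140 142 141 141
250 250 250 250 249 249 247 239 223 208 206 202 173 127 136 147 141 126 127 171 205 197 177 160 142 141 141 144 144
250 250 250 250 250 249 241 223 208 194 183 194 187 150 128 119 117 130 159 186 200 176 171 187 161 143 140 140 143
251 250 250 250 250 246 228 200 207 195 160 151 181 201 199 202 202 203 202
[... 604 characters left out ...]
 232 250 251 251
249 251 251 251 251 251 250 241 194 167 166 172 176 193 207 208 205 194 178 176 173 165 170 178 229 249 251 251 251
197 236 249 251 251 251 251 251 250 238 194 171 165 166 166 168 167 167 166 167 172 192 235 249 251 250 251 251 251
144 152 178 226 247 250 251 251 251 251 251 249 238 207 201 202 202 202 208 236 248 250 250 251 251 251 251 251 251
137 141 140 144 164 209 240 249 251 251 251 251 251 251 251 250 250 250 251 251 251 251 251 251 250 251 251 251 251
138 139 137 139 141 147 160 195 235 249 250 250 251 251 251 251 251 250 250 250 251 251 251 251 251 250 251 251 251
scene [array([158.4, 147.4]), array([225.7, 182. ])]
top [array([361.2, 145.4]), array([281.1, 174.4])]
```

Request:
{"op": "drive_tool", "data": {"series": [[[0.2, 0.1, -1], 0], [[0, 0, -2], 0], [[0, 0, -1.5], 0], [[0, 0, -0.9], 0], [[0, 0, -0.4], 0], [[0, 0, 0], 0], [[0, 0, 0], 0], [[0, 0, 0], 0], [[0, 0, 0], 0], [[0, 0, 0], 0]]}}

```text
time: 89.3
ee_pos: [0.6429, -0.2136, 0.0565]
eef_rot: [0.605, 0.796, 0.0, 0.0]
ft_force: [-0.1, -0.4, 0.1]
width: 0.0609
grip_force: 0.0
```

Request:
{"op": "drive_tool", "data": {"series": [[[0, 0, 0], 0], [[0, 0, 0], 0], [[0, 0, 0], 0], [[0, 0, 0], 0], [[0, 0, 0], 0], [[0, 0, 0], 0], [[0, 0, 0], 0], [[0, 0, 0], 0], [[0, 0, 0], 0], [[0, 0, 0], 0]], "hand": 1, "newtons": 40}}

```text
time: 90.55
ee_pos: [0.6429, -0.2135, 0.0564]
eef_rot: [0.605, 0.796, 0.0, -0.0]
ft_force: [0.1, -0.2, 0.1]
width: 0.0134
grip_force: 40.0
```

Request:
{"op": "drive_tool", "data": {"series": [[[0, 0, 0.5], 0], [[0, 0, 1], 0], [[0, 0, 2], 0], [[0, 0, 3], 0], [[0, 0, 3], 0], [[0, 0, 2.5], 0], [[0, 0, 0], 0], [[0, 0, 0], 0], [[0, 0, 0], 0], [[0, 0, 0], 0]]}}

```text
time: 91.8
ee_pos: [0.6425, -0.2136, 0.1755]
eef_rot: [0.605, 0.796, 0.0, -0.001]
ft_force: [0.2, -0.9, -3.2]
width: 0.0133
grip_force: 40.0
```

```bash
python3 - <<'E'
from meas import *
to(622.2,205.5,180,3.4)
E
```

```text
t 91.8 pos [ 64.25 -21.36  17.55] yaw 15.6 j7 0.19 w 0.0133 shift [-2.03 41.91  0.45] turn -12.2
```

Request:
{"op": "drive_tool", "data": {"series": [[[-0.2, 3, 0], -1], [[-0.2, 5, 0], -1.5], [[-0.2, 5, 0], -1.5], [[-0.2, 5, 0], -1.5], [[-0.2, 5, 0], -1.5], [[-0.2, 5, 0], -1.5], [[-0.2, 5, 0], -1.5], [[-0.2, 5, 0], -1.2], [[-0.3, 3, 0], -1], [[-0.1, 1, 0], 0]]}}

```text
time: 93.05
ee_pos: [0.6218, 0.209, 0.1762]
eef_rot: [0.685, 0.729, 0.0, -0.001]
ft_force: [-0.4, -1.0, -2.4]
width: 0.0137
grip_force: 40.0
```

Request:
{"op": "drive_tool", "data": {"series": [[[0, 0, 0], 0], [[0, 0, 0], 0], [[0, 0, -1], 0], [[0, 0, -1], 0], [[0, 0, 0], 0], [[0, 0, 0], 0], [[0, 0, 0], 0], [[0, 0, 0], 0], [[0, 0, 0], 0], [[0, 0, 0], 0]]}}

```text
time: 94.3
ee_pos: [0.6229, 0.2065, 0.1564]
eef_rot: [0.686, 0.728, 0.0, -0.0]
ft_force: [-1.7, 0.0, -3.6]
width: 0.0135
grip_force: 40.0
```

```bash
python3 - <<'E'
from meas import *
to(622.2,205.3,83,3.4)
E
```

```text
t 94.3 pos [62.29 20.65 15.64] yaw 3.4 j7 -0.67 w 0.0135 shift [-0.07 -0.12 -7.34] turn 0.0
```

Request:
{"op": "drive_tool", "data": {"series": [[[-0.05, -0.1, -1], 0], [[0, 0, -1], 0], [[0, 0, -1], 0], [[0, 0, -0.8], 0], [[0, 0, -0.5], 0], [[0, 0, -0.5], 0], [[0, 0, -0.5], 0], [[0, 0, -0.3], 0], [[0, 0, 0], 0], [[0, 0, 0], 0]]}}

```text
time: 95.55
ee_pos: [0.6225, 0.2056, 0.1006]
eef_rot: [0.686, 0.728, 0.0, 0.0]
ft_force: [0.6, 1.0, -3.2]
width: 0.0138
grip_force: 40.0
```

Request:
{"op": "drive_tool", "data": {"series": [[[0, 0, -0.4], 0], [[0, 0, -0.4], 0], [[0, 0, -0.4], 0], [[0, 0, -0.3], 0], [[0, 0, -0.2], 0], [[0, 0, 0], 0], [[0, 0, 0], 0], [[0, 0, 0], 0], [[0, 0, 0], 0], [[0, 0, 0], 0]]}}

```text
time: 96.8
ee_pos: [0.6224, 0.2055, 0.0834]
eef_rot: [0.686, 0.728, 0.0, 0.0]
ft_force: [-0.3, -1.1, -2.9]
width: 0.0136
grip_force: 40.0
```

Request:
{"op": "drive_tool", "data": {"series": [[[0, 0, -0.05], 0], [[0, 0, 0], 0], [[0, 0, 0], 0], [[0, 0, 0], 0], [[0, 0, 0], 0], [[0, 0, 0], 0], [[0, 0, 0], 0], [[0, 0, 2], 0], [[0, 0, 4], 0], [[0, 0, 4], 0]], "hand": 0.3}}

```text
time: 98.05
ee_pos: [0.6223, 0.2057, 0.1855]
eef_rot: [0.686, 0.728, 0.001, -0.0]
ft_force: [0.7, -0.8, 0.3]
width: 0.0607
grip_force: 0.0
```

Request:
{"op": "drive_tool", "data": {"series": [[[-4, -4, 0], 0], [[-4, -5, 0], 0], [[-4, -5, 0], 0], [[-4, -5, 0], 0], [[0, -5, 0], 0], [[0, 0, 0], 0], [[0, 0, 0], 0], [[0, 0, 0], 0], [[0, 0, 0], 0], [[0, 0, 0], 0]]}}

```text
time: 99.3
ee_pos: [0.48, -0.0134, 0.1857]
eef_rot: [0.685, 0.729, 0.002, -0.0]
ft_force: [0.6, -0.5, -0.6]
width: 0.0603
grip_force: 0.0
```

```bash
python3 - <<'E'
from meas import *
to(622,205,83,3.4)
s=cam('scene');t=cam('top')
# bar top face in top view: expected ends and edge profile along and across
a=np.radians(3.4); ey=np.array([-np.sin(a),np.cos(a),0]); ex=np.array([np.cos(a),np.sin(a),0]); c0=np.array([.622,.2055,.114])
for c in (t,s):
    g=c['color'].astype(int)
    def px(X): u,v=proj(c,X); return g[int(round(v)),int(round(u))]
    for sg in (-1,1): print(c['n'],'end',sg,[(d,*px(c0+sg*ey*d/1000)) for d in range(116,146,3)])
    for d in (-80,80,0): print(c['n'],'across',d,[(k,*px(c0+ey*d/1000+ex*k/1000)) for k in range(-16,17,4)])
E
```

```text
t 99.3 pos [48.   -1.34 18.57] yaw 3.6 j7 -0.13 w 0.0603 shift [ 14.2   21.84 -10.27] turn -0.2
top end -1 [(116, np.int64(188), np.int64(195), np.int64(198)), (119, np.int64(190), np.int64(198), np.int64(199)), (122, np.int64(183), np.int64(191), np.int64(190)), (125, np.int64(136), np.int64(154), np.int64(147)), (128, np.int64(88), np.int64(128), np.int64(109)), (131, np.int64(75), np.int64(126), np.int64(101)), (134, np.int64(75), np.int64(124), np.int64(99)), (137, np.int64(73), np.int64(124), np.int64(99)), (140, np.int64(75), np.int64(124), np.int64(98)), (143, np.int64(74), np.int64(119), np.int64(97))]
top end 1 [(116, np.int64(178), np.int64(187), np.int64(188)), (119, np.int64(178), np.int64(186), np.int64(187)), (122, np.int64(176), np.int64(184), np.int64(185)), (125, np.int64(177), np.int64(184), np.int64(186)), (128, np.int64(178), np.int64(187), np.int64(187)), (131, np.int64(155), np.int64(172), np.int64(169)), (134, np.int64(85), np.int64(128), np.int64(109)), (137, np.int64(73), np.int64(124), np.int64(99)), (140, np.int64(74), np.int64(126), np.int64(100)), (143, n
[... 3221 characters left out ...]
nt64(203), np.int64(203)), (4, np.int64(195), np.int64(205), np.int64(203)), (8, np.int64(156), np.int64(166), np.int64(166)), (12, np.int64(114), np.int64(120), np.int64(121)), (16, np.int64(194), np.int64(194), np.int64(199))]
scene across 0 [(-16, np.int64(71), np.int64(142), np.int64(104)), (-12, np.int64(73), np.int64(141), np.int64(104)), (-8, np.int64(144), np.int64(173), np.int64(158)), (-4, np.int64(196), np.int64(205), np.int64(204)), (0, np.int64(199), np.int64(208), np.int64(207)), (4, np.int64(193), np.int64(203), np.int64(201)), (8, np.int64(142), np.int64(149), np.int64(149)), (12, np.int64(127), np.int64(134), np.int64(132)), (16, np.int64(233), np.int64(231), np.int64(235))]
```

The bar is seated at the right height in both views, within 2 mm across and about 3 mm off centre along its length. I'm handing it in.

```bash
python3 -c "
from h import *
print(r.close_job())"
```

```text
the job is handed in; nothing more can be done
None
```

The job is handed in with the bush, both wheels and the cap (hub up) on the spindle and the lock bar back in both brackets; one wheel was knocked out of the grip on the way and put back on, and no verdict was returned.

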